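Load the paint jar crate and bring the red lid under the lid press

ROBOT

A 6-joint arm with a two-finger parallel gripper is mounted at the origin on the work surface. World frame = base frame: x ahead of the robot, y to its left, z up, the work surface at z = 0. Lengths are in mm, angles in rad, forces in N, time in s.
With the tool pointing down it reaches from about 275 to 1000 mm from the base axis. Payload 8.4 kg.
Tool frame: the origin (TCP) lies at the very end of the fingers, on their centre line; the grasp point (between the pads) lies 19 mm behind it; z points along the fingers, y is the line along which they close (so a half turn about z gives the same grasp; the last joint's range is limited). The gripper opens to 85 mm and grips with 20 to 120 N. Pads are 22 mm wide; open, the fingers measure 114 mm over their backs; the gripper's body (76 mm by 85 mm) begins 54 mm behind the grasp point. The pads swing forward as they close: fully open they stand 13 mm farther back than shut.
Start: joints at [-1.121, 0.353, 1.633, -0, 1.155, -0.002], TCP at [272.865, -562.292, 231.281] pointing down, gripper open.
Joint ranges: [-2.63, 2.63], [-0.92, 2.1], [0.06, 2.66], [-1.3, 4.44], [0, 2.69], [-3.02, 3.02]. Speed limits (rad/s): [2.22, 2.22, 2.79, 3.14, 3.14, 3.14].

INTERFACE

Orientations are given as [roll, pitch, yaw] about the fixed x, y, z axes, in that order (R = Rz(yaw) Ry(pitch) Rx(roll)).
In Python, from rig import telemetry, imaging, r gives the robot as it stands. The module is installed in compiled form; this text tells all that it offers.
- The arm moves only by the tool step_arm, never from a script. Its argument "moves" is a list of rows, each a list of 3 entries, a list of its own where there are three numbers: the turn, a rotation vector about the tool's x, y, z scaled (see below), then the shift along the tool's x, y, z scaled (see below), then the opening, from -1 (shut) to 1 (fully open). A call has 1 to 8 rows; each row is the pose to reach, as a shift and turn from the pose commanded when the call began, along the tool's axes at that moment; what a row does not reach only later rows make up. The controller multiplies each number of a shift by 200 mm and each number of a turn by 45 degrees. A row lasts 1/10 s, in which the tool goes at most 50 mm and 8.59 degrees, less where a joint would pass 70% of its speed; a pose out of reach is approached as far as the arm can. A call with a number of a shift or a turn outside -1 to 1 is refused whole. A call with a gripper value outside its range is refused whole. The fingers move at their own pace and stop on an object; "squeeze" is the grip in N (left out, the last holds). Time passes only in rows, so rows that repeat a pose let the fingers close. It gives the time, the measured TCP pose, the force, the opening and the grip force at its end, in the units of the state.
- telemetry.sense(): the state, without advancing time (a new reading comes with each control period).
- imaging.grab_frame(name): name is "scene" or "top"; returns the picture (420x560x3 uint8, red, green, blue); there is no depth.
- imaging.calibration(name): a dict with "fx", "fy", "cx", "cy" (pixels), "cam_to_world" (4x4, takes a point from camera to world coordinates). Camera axes: x right, y up, looking along -z (the intrinsics and any distortion apply to the point x, -y, -z); pixel columns grow to the right and rows downward; lengths in mm; the calibration is good to about 2 mm. A picture is of the moment at which its call begins. calibration takes no time and is no camera call.
- r.sign_off(): hands the job in; it is judged then, once.
Trained networks look in the newest picture that a camera, given by its name, has taken for a name from the list of things; names that differ only in an ending like _2 or _b are one class to them, and where a whole thing is asked for, a point or a joint stands for the part that bears it (a point fixed in the world has none). Each returns a list of dicts, best first, with "conf" (0 to 1); they miss things now and then, are a little off and sometimes report something else, mostly with a low value. They report only what shows in the picture. A call takes as long as a camera call. They do not tell look-alikes from the thing itself.
- imaging.recognise(camera, name): "extent" ([left, top, width, height] in pixels, round what is visible of it).
- imaging.mark_of(camera, name): "xy" ([column, row] in pixels: a listed point, or the origin of a listed thing).
The state is a dict: "clock": time; "qpos": joint angles; "qvel": joint speeds; "joint_efforts": joint torques, N m; "eef_pos": TCP position; "tcp_rot": TCP orientation; "contact_force": force on the tool from outside, world axes, zero at the start; "wrist_torque": the same for the moment, N m; "opening": opening from 0.0 (shut) to 1.0 (fully open); "grasp_force": force on a finger pad.
Only numpy, scipy, OpenCV 4.12 (cv2) and the standard library are available. Lean on these libraries where they do the work, as an engineer would, in place of code of your own. Each camera call takes 0.05 s, during which the arm holds its last target. There are 200 camera calls.

TASK

Put the red-lidded, blue and orange paint jars upright into the three free cells of the wooden crate, one jar per cell, setting them down gently rather than dropping them; the red-lidded jar must go in the far row, the one that runs under the lid press, and the white jar stays in the crate. Then slide the loaded crate along its rails until the red lid is centred under the press plunger, and let go. Do not knock over or shift the bottle, the brush pot or the flat brush.

Things in the scene. Friction and masses are not known exactly. Their poses are not given: they have to be found in the camera images.
- jar_red: Straight glass jar, 57 mm diameter, 110 mm tall, about 0.3 kg, black paint, red lid. Origin: centre of its underside; +z runs along its axis to the lid. Starts in one of the rack's two pockets, leaning 32 degrees from vertical, lid towards the robot.
- jar_blue: Straight glass jar, 57 mm diameter, 110 mm tall, about 0.3 kg, blue paint, black lid. Origin: centre of its underside; +z runs along its axis to the lid. Starts in the rack's other pocket, leaning the same way.
- jar_orange: Straight glass jar, 57 mm diameter, 110 mm tall, about 0.3 kg, orange paint, black lid. Origin: centre of its underside; +z runs along its axis to the lid. Starts standing on the table between crate and rack.
- jar_white: Straight glass jar, 57 mm diameter, 110 mm tall, about 0.3 kg, white paint, black lid. Origin: centre of its underside; +z runs along its axis to the lid. Already stands in the near cell at the handle end (cell3) and is to stay there.
- jar_red_lid (a point): Centre of the top face of the red lid, 110 mm along +z from the jar's origin.
- rack: Fixed plywood rack with two square pockets 64 mm wide, 100 mm apart along its y, 47 mm deep, tipped 32 degrees towards its own -x (towards the robot). Pocket walls 6 mm thick. The upper 63 mm of each jar is free above the pocket walls. Origin: on the table under the middle of the rack.
- crate (a joint): Position of the crate along its rails in m: 0 at the end away from the press (mechanical stop), growing as it slides towards the press, at most 0.275. It starts at 0. Sliding it takes about 2 to 4 N.
- crate_floor (a point): Centre of the inner floor of the wooden crate, 22 mm above the table. x away from the robot across the rails, +y along the rails away from the press (the crate slides towards -y), z up. Crate: 172 x 172 mm outside, walls and cross dividers 12 mm thick, top edges 50 mm above this point; 2 x 2 cells.
- cell0 (a point): Centre of the floor of a crate cell, far row, press end (rel. crate_floor x +40, y -40 mm). Cells are 68 x 68 mm inside, 50 mm deep, 80 mm apart. Axes as crate_floor.
- cell1 (a point): Centre of the floor of a crate cell, far row, handle end (x +40, y +40 mm). Cells are 68 x 68 mm inside, 50 mm deep, 80 mm apart. Axes as crate_floor.
- cell2 (a point): Centre of the floor of a crate cell, near row, press end (x -40, y -40 mm). Cells are 68 x 68 mm inside, 50 mm deep, 80 mm apart. Axes as crate_floor.
- cell3 (a point): Centre of the floor of a crate cell, near row, handle end (x -40, y +40 mm); taken by the white jar. Cells are 68 x 68 mm inside, 50 mm deep, 80 mm apart. Axes as crate_floor.
- crate_handle (a point): Top centre of the crate's dark upright handle plate, outside its +y end: 14 mm thick along x, 36 mm long along y, top 127 mm above the table and free on both x sides; can be pinched from above. Axes as crate_floor.
- station: Fixed rails, and the green lid press at their -y end. Origin: on the table, under crate_floor when joint crate = 0; axes as crate_floor. Press column 60 x 60 mm, centred at x +40, y -425 mm, 290 mm tall; its arm (56 mm wide, from 237 to 287 mm above the table) reaches from the column to y -175 mm.
- press_tip (a point): Lower end of the press plunger (38 mm diameter rubber foot, fixed), 152 mm above the table, over the line of the far row; it clears a jar's lid in the crate by 20 mm. At station x +40, y -220 mm. With joint crate at 0.18 it is over cell0, at 0.26 over cell1.
- bottle: Bystander: white plastic bottle, 60 mm diameter, 150 mm tall, standing near the orange jar. Origin: centre of underside.
- brush_pot: Bystander: blue pot, 76 mm diameter, 85 mm tall, with brushes up to 195 mm high that spread to about 45 mm from its axis. Origin: centre of underside.
- flat_brush: Bystander: flat paint brush lying on the table, along its own x. Origin: under its middle.
Mind the look-alikes: they are no part of the job. Leave any purple or yellow look-alike of the jar_blue alone.

How it is judged (in metres and radians):
On the way, in this order (a step that is already met when the one before it is completed fails the run):
1. all four jars stand upright on the crate floor, one per cell, while the red lid is still more than 40 mm from the plunger's line (x of jar_red in the frame of crate_floor between -0.075 and 0.075 m and y of jar_red in the frame of crate_floor between -0.075 and 0.075 m and z of each of jar_red, jar_blue, jar_orange, jar_white in the frame of crate_floor below 0.006 m and angle between each of jar_red, jar_blue, jar_orange, jar_white's own z axis and vertical below 0.12 rad and x of jar_blue in the frame of crate_floor between -0.075 and 0.075 m and y of jar_blue in the frame of crate_floor between -0.075 and 0.075 m and x of jar_orange in the frame of crate_floor between -0.075 and 0.075 m and y of jar_orange in the frame of crate_floor between -0.075 and 0.075 m and x of jar_white in the frame of crate_floor between -0.075 and 0.075 m and y of jar_white in the frame of crate_floor between -0.075 and 0.075 m and horizontal distance between jar_red_lid and press_tip above 0.04 m), for 0.2 s.
2. the red lid is under the plunger, within 10 mm (horizontal distance between jar_red_lid and press_tip below 0.01 m), for 0.1 s.
At the end, for the whole second after the job is handed in: The red, blue, orange and white jars all stand in the crate, one per cell, bottoms within 6 mm of the cell floor and within 7 degrees of upright; the centre of the red lid is within 10 mm (horizontally) of the plunger's axis; crate and jars at rest (x of jar_red in the frame of crate_floor between -0.075 and 0.075 m and y of jar_red in the frame of crate_floor between -0.075 and 0.075 m and z of each of jar_red, jar_blue, jar_orange, jar_white in the frame of crate_floor below 0.006 m and angle between each of jar_red, jar_blue, jar_orange, jar_white's own z axis and vertical below 0.12 rad and x of jar_blue in the frame of crate_floor between -0.075 and 0.075 m and y of jar_blue in the frame of crate_floor between -0.075 and 0.075 m and x of jar_orange in the frame of crate_floor between -0.075 and 0.075 m and y of jar_orange in the frame of crate_floor between -0.075 and 0.075 m and x of jar_white in the frame of crate_floor between -0.075 and 0.075 m and y of jar_white in the frame of crate_floor between -0.075 and 0.075 m and horizontal distance between jar_red_lid and press_tip below 0.01 m and velocity of joint crate between -0.01 and 0.01 m/s and linear speed of each of jar_red, jar_blue, jar_orange, jar_white below 0.02 m/s); the robot touches nothing.
It fails at once if a bystander (bottle, brush pot or flat brush) is moved more than 40 mm, or the bottle or pot is tipped ((distance of bottle from where it was at the start of the episode above 0.04 m or angle between bottle's own z axis and vertical above 0.4 rad) or (distance of brush_pot from where it was at the start of the episode above 0.04 m or angle between brush_pot's own z axis and vertical above 0.4 rad) or distance of flat_brush from where it was at the start of the episode above 0.04 m).
It fails at once if a jar is dropped into the crate (faster than 0.7 m/s below the wall tops) ((x of jar_red in the frame of crate_floor between -0.075 and 0.075 m and y of jar_red in the frame of crate_floor between -0.075 and 0.075 m and z of jar_red in the frame of crate_floor below 0.05 m and linear speed of jar_red above 0.7 m/s) or (x of jar_blue in the frame of crate_floor between -0.075 and 0.075 m and y of jar_blue in the frame of crate_floor between -0.075 and 0.075 m and z of jar_blue in the frame of crate_floor below 0.05 m and linear speed of jar_blue above 0.7 m/s) or (x of jar_orange in the frame of crate_floor between -0.075 and 0.075 m and y of jar_orange in the frame of crate_floor between -0.075 and 0.075 m and z of jar_orange in the frame of crate_floor below 0.05 m and linear speed of jar_orange above 0.7 m/s)).
It also fails if it takes over 72 s, if anything falls off the work surface, if the arm or the gripper's body presses on something with over 40 N, if the wrist force passes 120 N, or if a joint passes its speed limit or range.

## Working session

There is one attempt and no reset: what is moved stays moved. The work goes in short steps, Python scripts to look and compute and a tool call to move; the robot and the scene stay as the last step left them, time stands still between calls to the robot, and variables do not carry over. Pictures are saved under pics/ and viewed, at most 13 in all, crops included, and the job is handed in when it is done.

Besides the shell and the picture viewer there is one more tool, called after "Request:" as name([rows], argument=value, ...), one row to a line, values as JSON. step_arm: Moves the arm, as the interface text tells. Its arguments: {"type":"object","properties":{"moves":{"type":"array"},"squeeze":{"type":"number"}},"required":["moves"]}

```bash
mkdir -p pics; cat > h.py <<'E'
import numpy as np, cv2
from rig import telemetry, imaging, r
def ray(cam,px):
    c=imaging.calibration(cam);M=np.array(c["cam_to_world"])
    d=np.array([(px[0]-c["cx"])/c["fx"],-(px[1]-c["cy"])/c["fy"],-1.])
    return M[:3,3],M[:3,:3]@(d/np.linalg.norm(d))
def atz(cam,px,z):
    o,d=ray(cam,px);return o+d*(z-o[2])/d[2]
def tri(p1,p2):
    o1,d1=ray("scene",p1);o2,d2=ray("top",p2)
    A=np.stack([d1,-d2],1);t=np.linalg.lstsq(A,o2-o1,rcond=None)[0]
    a=o1+d1*t[0];b=o2+d2*t[1];return (a+b)/2,np.linalg.norm(a-b)
def proj(cam,p):
    c=imaging.calibration(cam);M=np.array(c["cam_to_world"])
    q=M[:3,:3].T@(np.array(p)-M[:3,3]);return c["cx"]+c["fx"]*q[0]/-q[2],c["cy"]-c["fy"]*q[1]/-q[2]
def save(cam,name):
    im=imaging.grab_frame(cam);cv2.imwrite(f"pics/{name}.png",im[:,:,::-1]);return im
E
python3 - <<'E'
from h import *
np.set_printoptions(precision=1,suppress=True)
a=save("scene","s0");b=save("top","t0")
print({k:v for k,v in telemetry.sense().items()})
for c in("scene","top"):print(c,imaging.calibration(c))
for n in "jar_red jar_blue jar_orange jar_white jar_red_lid rack crate_floor cell0 cell1 cell2 crate_handle station press_tip bottle brush_pot flat_brush".split():
  m={}
  for c in("scene","top"):
    m[c]=[(np.round(x["xy"],1).tolist(),round(x["conf"],2)) for x in imaging.mark_of(c,n)]
  print(n,m)
  if m["scene"] and m["top"]:print("   ",*tri(m["scene"][0][0],m["top"][0][0]))
E
```

```text
{'clock': 0.1, 'qpos': array([-1.1,  0.4,  1.6,  0. ,  1.2, -0. ]), 'qvel': array([ 0., -0., -0.,  0., -0.,  0.]), 'joint_efforts': array([  0. , -60.6, -34.3,   0. ,   0. ,   0. ]), 'eef_pos': array([ 272.7, -561.9,  230.6]), 'tcp_rot': array([-3.1, -0. ,  0.5]), 'contact_force': array([ 0.2,  0.1, -0.4]), 'wrist_torque': array([-0. ,  0.1,  0. ]), 'grasp_force': 0.0, 'opening': 1.0027755050265676}
scene {'fx': 390.8146143828053, 'fy': 390.8146143828053, 'cx': 280.357906168478, 'cy': 217.67645676411857, 'cam_to_world': array([[   0.5,   -0.6,    0.6, 1256.5],
       [   0.8,    0.4,   -0.4, -322.7],
       [   0. ,    0.7,    0.7,  959.1],
       [   0. ,    0. ,    0. ,    1. ]])}
top {'fx': 379.8374017163087, 'fy': 379.8374017163087, 'cx': 276.34563109250297, 'cy': 215.0868339567664, 'cam_to_world': array([[   0. ,    1. ,   -0.1,  464.6],
       [  -1. ,    0. ,    0. ,  146.8],
       [   0. ,    0.1,    1. , 1153. ],
       [   0. ,    0. ,    0. ,    1. ]])}
jar_red {'scene': [([340.9, 202.2], 0.62)], 'top': [([172.7, 233.9], 0.55)]}
    [461.3 439.4  25.8] 6.540753384590179
j
[... 1757 characters left out ...]
ion {'scene': [([221.3, 281.9], 0.59), ([140.5, 265.0], 0.23)], 'top': [([340.9, 211.9], 0.74)]}
    [537.7 -72.1 -11.9] 23.430527387096397
press_tip {'scene': [([140.5, 285.1], 0.97), ([225.0, 283.7], 0.51)], 'top': [([439.5, 204.3], 0.95)]}
    [ 557.2 -298.4  151.1] 8.06234544793265
bottle {'scene': [([301.0, 248.6], 0.86)], 'top': [([348.7, 210.8], 0.74), ([252.5, 203.9], 0.68)]}
    [604.3  31.2 176.4] 211.15591280512282
brush_pot {'scene': [([139.5, 261.6], 0.9)], 'top': [([409.4, 278.6], 0.61)]}
    [ 344.7 -269.5   11.9] 8.367769596241933
flat_brush {'scene': [([235.6, 239.9], 0.53), ([225.7, 278.4], 0.16)], 'top': [([311.2, 254.3], 0.67)]}
    [411.9  29.7   7.4] 0.42537531951315655
```

View pics/s0.png

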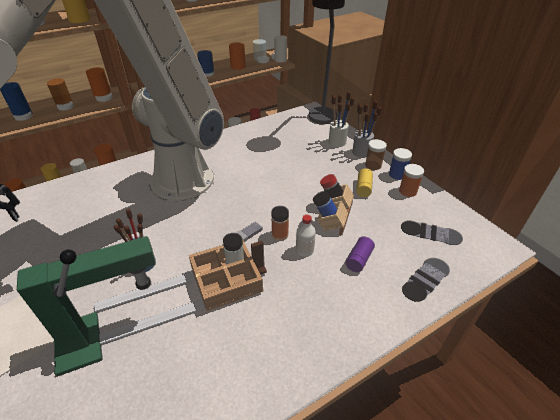

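View pics/t0.png

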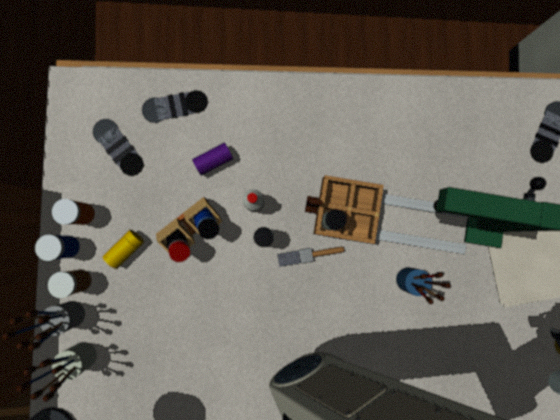

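The red jar is in the rack at scene (330,182) / top (178,250). The blue one in the rack is at scene (326,205) / top (207,224). Orange stands at top (263,237), the crate is around top (348,210), and the press tip is at top (439,204). Blue look-alikes: purple, lying at top (212,159); yellow, lying at (122,248); and a background jar at (57,246). Only the one in the rack at (207,224) fits. I'll confirm with one enlarged crop.

```bash
python3 - <<'E'
from h import *
t=cv2.imread("pics/t0.png");s=cv2.imread("pics/s0.png")
f=lambda i,x,y,w,h,k:cv2.resize(i[y:y+h,x:x+w],None,fx=k,fy=k,interpolation=cv2.INTER_CUBIC)
a=np.hstack([f(t,145,190,80,60+15,5),f(t,300,170,90,75,4.4444)[:375]]) if 0 else None
A=f(t,150,190,75,75,4);B=f(t,305,170,90,80,4);C=f(s,300,165,65,75,4);D=f(s,180,225,90,85,4)
W=np.zeros((340+300+0,800,3),np.uint8)
out=np.zeros((600,800,3),np.uint8)
k=3.4
A=f(t,150,190,80,80,3.5);B=f(t,305,170,100,80,3.5);C=f(s,300,165,80,80,3.5);D=f(s,180,230,100,82,3.5)
out[:280,:280]=A;out[:280,300:650]=B;out[300:580,:280]=C;out[300:587,300:650]=D
cv2.imwrite("pics/c1.png",out)
E
```

```text
(no output)
```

View pics/c1.png

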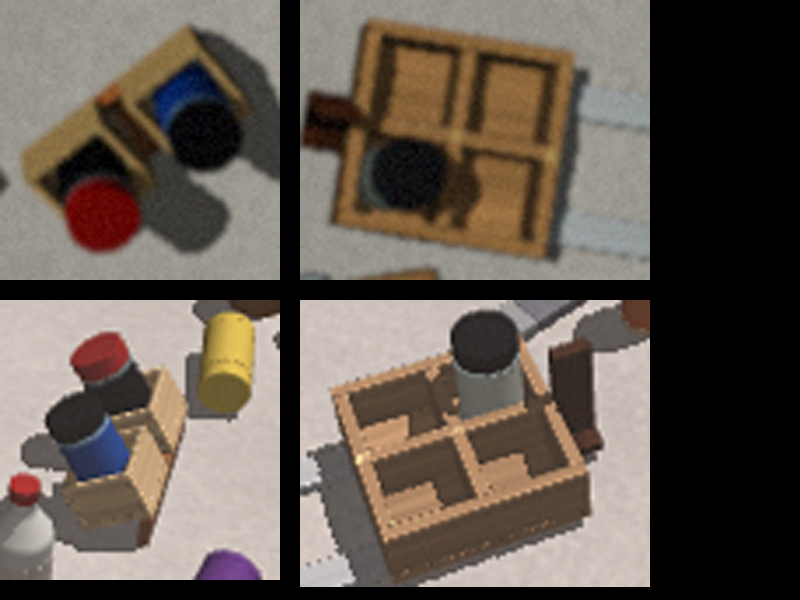

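The crop confirms it: the blue jar with black lid and the red-lidded jar both sit in the rack pockets. The look-alikes (purple and yellow) lie on the table.

```bash
cat > fit.py <<'E'
from h import *
from scipy.optimize import least_squares as LS
np.set_printoptions(precision=2,suppress=True)
T=lambda u,v:(305+(u-300)/3.5,170+v/3.5); S=lambda u,v:(180+(u-300)/3.5,230+(v-300)/3.5)
C=[(86,86),(86,-86),(-86,-86),(-86,86)]
top=[T(370,20),T(575,52),T(550,258),T(335,222)]; sc=[S(590,478),S(390,545),S(332,387),S(525,312)]
for i in range(4):print("corner",*tri(sc[i],top[i]))
def st(p,q):
    c,s=np.cos(p[2]),np.sin(p[2]);return [p[0]+c*q[0]-s*q[1],p[1]+s*q[0]+c*q[1],q[2]]
obs=[("top",(*c,72),a) for c,a in zip(C,top)]+[("scene",(*c,72),a) for c,a in zip(C,sc)]+[("top",(40,-220,152),(439.5,204.3)),("scene",(40,-220,152),(140.5,285.1))]
f=lambda p:np.ravel([np.subtract(proj(c,st(p,q)),a) for c,q,a in obs])
s=LS(f,[538,-75,0],loss="soft_l1");print("station",s.x,s.fun.reshape(-1,2))
for n,q in dict(c0=(40,-40,22),c1=(40,40,22),c2=(-40,-40,22),c3=(-40,40,22),tip=(40,-220,152),col=(40,-425,0),arm=(40,-175,237),handle=(0,104,127)).items():print(n,np.array(st(s.x,q)))
print("handle meas",tri((258.3,243.5),(317.1,199.1)))
t=cv2.imread("pics/t0.png").astype(int)
A=lambda u,v:(150+u/3.5,190+v/3.5);B=lambda u,v:(300+u/3.5,165+(v-300)/3.5)
print("redlid",tri((326.2,174.3),(178.5,252.5)),atz("top",A(103,215),137))
print("bluelid",tri(B(75,402),A(205,137)),atz("top",A(205,137),137))
e=atz("top",(204.3,198),75)-atz("top",(156.3,235.7),75);print("rack edge yaw",np.arctan2(-e[0],e[1]),e)
for c in("scene","top"):
  for n in("jar_orange","bottle","rack","jar_red","jar_blue"):print(c,n,[(np.round(x["extent"],1),round(x["conf"],2)) for x in imaging.recognise(c,n)][:3])
E
python3 fit.py
```

```text
corner [643.19   1.06  60.58] 4.327795803370914
corner [ 620.52 -166.75   65.75] 6.762424176772098
corner [ 450.95 -144.85   74.28] 7.8471756501046706
corner [475.42  31.31  92.77] 5.957788419124964
station [547.72 -71.15  -0.14] [[-0.53 -1.53]
 [ 0.02 -1.07]
 [-1.55 -0.64]
 [ 0.23 -0.03]
 [-0.22 -2.33]
 [-1.89 -1.04]
 [-1.16  0.3 ]
 [-2.31  5.03]
 [ 0.2   0.46]
 [ 3.1  -0.6 ]]
c0 [ 581.9  -116.22   22.  ]
c1 [592.79 -36.96  22.  ]
c2 [ 502.65 -105.33   22.  ]
c3 [513.54 -26.07  22.  ]
tip [ 557.4  -294.54  152.  ]
col [ 529.5  -497.64    0.  ]
arm [ 563.53 -249.96  237.  ]
handle [561.88  31.88 127.  ]
handle meas (array([567.65,  31.18, 131.25]), np.float64(4.960799167562236))
redlid (array([413.55, 394.05, 139.05]), np.float64(2.8283014412794083)) [417.08 393.43 137.  ]
bluelid (array([479.51, 321.76, 127.13]), np.float64(4.6382157669099175)) [478.13 318.1  137.  ]
rack edge yaw -2.444438610016107 [ 110.26 -131.66    0.  ]
scene jar_orange [(array([268.9, 207.3,  21. ,  31.1]), 0.77)]
scene bottle [(array([294.2, 212.1,  23.6,  43.9]), 0.79)]
scene rack [(array([317. , 180.5,  38.3,  54.3]), 0.57)]
scene jar_red [(array([319.2, 172.5,  24.2,  25.8]), 0.61), (array([296.1, 212.6,  22.2,  42.9]), 0.39)]
scene jar_blue [(array([312.7, 189. ,  23.3,  29.1]), 0.77), (array([345.5, 233.1,  30.4,  41.5]), 0.69), (array([356.9, 169.6,  16.6,  26.6]), 0.58)]
top jar_orange [(array([253.6, 227.9,  20. ,  20.2]), 0.8), (array([304.5, 174.6,  78. ,  69.8]), 0.3)]
top bottle [(array([243.1, 188.2,  21. ,  25.2]), 0.81)]
top rack [(array([156.8, 196.5,  65.3,  55.5]), 0.8)]
top jar_red [(array([165. , 228.4,  23.8,  35.4]), 0.97)]
top jar_blue [(array([190.2, 208.8,  31.1,  31. ]), 0.82), (array([191.6, 143.6,  39.1,  31.1]), 0.77), (array([ 97.5, 232.8,  44.6,  33.7]), 0.6)]
```

```bash
cat > fit2.py <<'E'
from h import *
from scipy.optimize import minimize, least_squares as LS
from scipy.ndimage import map_coordinates as mc
np.set_printoptions(precision=2,suppress=True)
I={c:cv2.cvtColor(cv2.imread(f"pics/{n}.png"),cv2.COLOR_BGR2RGB).astype(float) for c,n in(("top","t0"),("scene","s0"))}
ts=np.linspace(-80,80,60)
L=[(a,80) for a in ts]+[(a,-80) for a in ts]+[(80,a) for a in ts]+[(-80,a) for a in ts]+[(a,0) for a in ts]+[(0,a) for a in ts]
def st(p,q):
    c,s=np.cos(p[2]),np.sin(p[2]);return [p[0]+c*q[0]-s*q[1],p[1]+s*q[0]+c*q[1],q[2]]
def score(p,cams,z=72):
    s=0
    for c in cams:
        g=cv2.GaussianBlur(I[c][:,:,0]-I[c][:,:,2],(0,0),0.7)
        uv=np.array([proj(c,st(p,(*q,z))) for q in L])
        s-=mc(g,uv.T[::-1],order=1).mean()/g.max()
    return s
for cams in(["top"],["scene"],["top","scene"]):
    b=min((minimize(score,[545+dx,-72+dy,-.13],args=(cams,),method="Nelder-Mead",options=dict(initial_simplex=np.array([545+dx,-72+dy,-.13])+np.array([[0,0,0],[6,0,0],[0,6,0],[0,0,.03]]))) for dx in(-5,4) for dy in(-5,4)),key=lambda m:m.fun)
    print("crate",cams,b.x,b.fun)
def circ(o,a,r=28.5):
    a=np.array(a)/np.linalg.norm(a);u=np.cross(a,[.3,.9,.1]);u/=np.linalg.norm(u);v=np.cross(a,u)
    return [o+r*(np.cos(t)*u+np.sin(t)*v) for t in np.linspace(0,6.28,40)]
def ext(c,o,a,h0,h1):
    a=np.array(a);P=np.array([proj(c,q) for h in(h0,h1) for q in circ(np.array(o)+h*a,a)])
    return np.r_[P.min(0),P.max(0)]
# red lid
R={}
for c,(x,y,w,h) in dict(top=(160,235,40,32),scene=(312,168,35,30)).items():
    q=I[c][y:y+h,x:x+w];m=(q[:,:,0]>70)&(q[:,:,1]<.45*q[:,:,0])
    n,lab,stt,_=cv2.connectedComponentsWithStats(m.astype(np.uint8));k=1+stt[1:,4].argmax();X=stt[k]
    R[c]=np.array([X[0]+x-.5,X[1]+y-.5,X[0]+X[2]+x-.5,X[1]+X[3]+y-.5]);print(c,R[c])
yaw=.69;ax=np.array([-np.sin(.5585)*np.cos(yaw),-np.sin(.5585)*np.sin(yaw),np.cos(.5585)])
s=LS(lambda p:np.r_[[ext(c,p[:3],ax,-p[3],0)-R[c] for c in R]].ravel(),[414,394,138,13]);print("red lid",s.x,s.fun)
def jar(n,boxes,h,r,p0):
    f=lambda p:np.ravel([np.r_[np.min(P,0),np.max(P,0)]-[b[0],b[1],b[0]+b[2],b[1]+b[3]] for c,b in boxes.items() for P in [[proj(c,q) for z in(0,h) for q in circ(np.array([p[0],p[1],p[2]+z]),(0,0,1),r)]]])
    s=LS(f,p0);print(n,s.x,s.fun)
jar("orange",dict(scene=(268.9,207.3,21,31.1),top=(253.6,227.9,20,20.2)),110,28.5,[460,170,0])
print("bottle",atz("scene",(301,248.6),0),"pot",atz("scene",(139.5,261.6),0),atz("top",(409.4,278.6),0))
E
python3 fit2.py
```

```text
Traceback (most recent call last):
  File "fit2.py", line 18, in <module>
    b=min((minimize(score,[545+dx,-72+dy,-.13],args=(cams,),method="Nelder-Mead",options=dict(initial_simplex=np.array([545+dx,-72+dy,-.13])+np.array([[0,0,0],[6,0,0],[0,6,0],[0,0,.03]]))) for dx in(-5,4) for dy in(-5,4)),key=lambda m:m.fun)
  File "fit2.py", line 18, in <genexpr>
    b=min((minimize(score,[545+dx,-72+dy,-.13],args=(cams,),method="Nelder-Mead",options=dict(initial_simplex=np.array([545+dx,-72+dy,-.13])+np.array([[0,0,0],[6,0,0],[0,6,0],[0,0,.03]]))) for dx in(-5,4) for dy in(-5,4)),key=lambda m:m.fun)
           ~~~~~~~~^^^^^^^^^^^^^^^^^^^^^^^^^^^^^^^^^^^^^^^^^^^^^^^^^^^^^^^^^^^^^^^^^^^^^^^^^^^^^^^^^^^^^^^^^^^^^^^^^^^^^^^^^^^^^^^^^^^^^^^^^^^^^^^^^^^^^^^^^^^^^^^^^^^^^^^^^^^^^^^^^^^^^^^^^
  File "fit2.py", line 14, in score
    uv=np.array([proj(c,st(p,(*q,z))) for q in L])
                 ~~~~^^^^^^^^^^^^^^^^
  File "h.py", line 14, in proj
    c=imaging.calibration(cam);M=np.array(c["cam_to_world"])
ValueError: time passes only in moves, steps and waits
```

Request:
step_arm([
  [[0,0,0],[0.2,-0.3,-0.4],1],
  [[0,0,0],[0.2,-0.3,-0.5],1],
  [[0,0,0],[0.5,-1,-0.6],1],
  [[0,0,0],[0.5,-1,-0.6],1],
  [[0,0,0],[0.5,-1,-0.6],1],
  [[0,0,0],[0.5,-1,-0.6],1],
  [[0,0,0],[0.5,-1,-0.6],1],
])

```text
clock: 2.9
eef_pos: [275.6, -336.9, 352.5]
tcp_rot: [3.14, -0.001, 0.454]
contact_force: [0.5, 0.2, -0.4]
opening: 1.0
grasp_force: 0.0
```

```bash
sed -i 's/^def ray/CAL={c:imaging.calibration(c) for c in("scene","top")}\ndef ray/; s/imaging.calibration(cam)/CAL[cam]/' h.py; time python3 fit2.py; python3 -c "
from h import *
s=telemetry.sense();print(s['eef_pos'],s['tcp_rot'],s['qpos'])"
```

```text
crate ['top'] [546.81 -70.08  -0.14] -0.39847930017422867
crate ['scene'] [547.6  -71.28  -0.16] -0.4827738332132726
crate ['top', 'scene'] [547.12 -70.66  -0.15] -0.8787395913901968
top [168.5 240.5 189.5 261.5]
scene [320.5 174.5 335.5 185.5]
red lid [415.75 399.   116.45   5.96] [-0.37  0.6   0.37 -0.61 -0.2  -0.28  0.19  0.27]
orange [458.12 172.26  -3.83] [ 1.4  -2.08 -2.07  2.33 -0.64 -0.35  0.07  0.19]
bottle [554.   198.61   0.  ] pot [ 330.04 -272.31   -0.  ] [ 345.27 -269.71    0.  ]
[ 275.59104725 -336.88285539  352.54744051] [ 3.13950091e+00 -8.10999912e-04  4.53712203e-01] [-8.88834269e-01 -6.13769216e-02  1.85392585e+00  3.24770664e-04
  1.34682274e+00  2.28178921e-01]
real	0m31.872s
user	0m26.394s
sys	0m5.415s
```

```bash
cat > fit3.py <<'E'
exec(open("fit2.py").read().split("for cams in")[0])
exec("def circ"+open("fit2.py").read().split("def circ")[1].split("# red lid")[0])
ax=lambda yaw:np.array([-np.sin(.5585)*np.cos(yaw),-np.sin(.5585)*np.sin(yaw),np.cos(.5585)])
R={}
for c,(x,y,w,h) in dict(top=(160,235,40,32),scene=(312,168,35,30)).items():
    q=I[c][y:y+h,x:x+w];m=(q[:,:,0]-q[:,:,1]>25)&(q[:,:,1]<.6*q[:,:,0])
    n,lab,stt,_=cv2.connectedComponentsWithStats(m.astype(np.uint8));X=stt[1+stt[1:,4].argmax()]
    R[c]=np.array([X[0]+x-.5,X[1]+y-.5,X[0]+X[2]+x-.5,X[1]+X[3]+y-.5]);print(c,R[c])
    if c=="scene":print((I[c][170:192,318:342,0]-I[c][170:192,318:342,1]).astype(int))
def f(p):
    a=ax(p[4]);b=p[:3]+100*np.array([np.sin(p[4]),-np.cos(p[4]),0])
    r=[ext(c,p[:3],a,-p[3],0)-R[c] for c in R]
    t=ext("top",b,a,-p[3],0)-[0,0,220.4,239.5];s=ext("scene",b,a,-p[3],0)-[313.1,190.8,0,0]
    return np.r_[np.ravel(r),t[2:],s[:2]]
s=LS(f,[415,397,122,13,.69],loss="soft_l1");print(s.x,f(s.x))
b=s.x[:3]+100*np.array([np.sin(s.x[4]),-np.cos(s.x[4]),0]);print("blue",b,"bottoms z",s.x[2]-93.3)
E
python3 fit3.py
```

```text
top [167.5 239.5 190.5 261.5]
scene [319.5 174.5 336.5 187.5]
[[ 12  12  11  12  10  11  11  11  12  13  12  11  13  12  12  11  12  12
   11  11  11  13  11  12]
 [ 12  12  11  12  11  12  12  11  13  12  12  10  10  11  11  10  12  13
   12  11  11  11  11  12]
 [ 12  12  13  12  14  13  13  12  12  12  10  11  10  11  11  10  11  12
   11  10  12  11  12  10]
 [ 12  12  11  11  11  11  11  12  10  10   9   6   7   6   8  10  11  10
   11  12  11  11  12  11]
 [ 12  12  11  12  12  12  10  10   8  11  46  57  56  56  56  50  17  10
   10  11  11  12  10  12]
 [ 11  12  12  12  12  11   8   8  45  56  81  87  89  91  90  80  48   6
   11  10  12  11  13  12]
 [ 12  13  11  10  10  10  45  57  80  88  87  88  86  88  88  91  94  42
    7  11  12  11  10  10]
 [ 13  11  10   9  10  44  80  88  87  85  87  85  85  87  89  97 104  69
    4   8  10  10  11  12]
 [ 12  11   9  13  70  78  86  84  84  87  84  87  88  86  86 106 102  94
   42   8  10  11  11  11]
 [ 10  10  12  45  89  85  85  86  85  84  86  87  86  87  97  94  99 103
   69   7  11  10  10  12]
 [ 10  12  30  79  86  85  8
[... 652 characters left out ...]
    3   1   4   4  11  23]
 [ 11  11  12  11  10  32  38  41  43  44  45  28  25  -1   1   0   1   4
    4   4   5   2   4  11]
 [ 12  11  11  11  11   5  12  24  23  12   0   3   4   0   2   4   4   4
    4   3   5   3   3   8]
 [ 12  12  12  11  12  11   3   4   3   1  -2   2   2   2   5   5   5   4
    2   4   3   4   4   5]
 [ 10  11  12  12  13  11   4   4   3   5   3   3   4   4   3   3   3   4
    5   4   3   3   4   4]
 [ 13  12   8   7   7   6   4   2   3   2   4   4   4   5   4   4   3   4
    3   4   4   2   4   3]]
[414.74 397.76 117.32  16.35   0.67] [ 0.68  0.34 -0.25 -0.24  0.35 -0.45  0.03  0.3  -0.73 -0.33 -1.22  0.04]
blue [476.9  319.43 117.32] bottoms z 24.015139619066815
```

Request:
step_arm([
  [[0,0,0],[0.9,-0.9,0],1],
  [[0,0,0],[0.9,-0.9,0],1],
  [[0,0,0],[0.9,-0.9,0],1],
  [[0,0,0],[0.9,-0.9,0],1],
  [[0,0,0],[0.9,-0.9,0],1],
  [[0,0,0],[0.9,-0.9,0],1],
  [[0,0,0],[0.9,-0.9,0],1],
])

```text
clock: 3.6
eef_pos: [359.7, -97.6, 351.1]
tcp_rot: [3.141, 0.0, 0.456]
contact_force: [0.4, -1.2, 0.7]
opening: 1.0
grasp_force: 0.0
```

```bash
cat > plan.py <<'E'
from h import *
from scipy.spatial.transform import Rotation as Ro
np.set_printoptions(precision=3,suppress=True)
LID=np.array([414.7,397.8,117.8]);PSI=.675
BL=LID+100*np.array([np.sin(PSI),-np.cos(PSI),0])
AX=np.array([-np.sin(.5585)*np.cos(PSI),-np.sin(.5585)*np.sin(PSI),np.cos(.5585)])
def frame(z,y):
    z=np.array(z,float);y=np.array(y,float);return np.stack([np.cross(y,z),y,z],1)
RT=frame(-AX,[np.sin(PSI),-np.cos(PSI),0])
def down(yaw): return Ro.from_euler("xyz",[np.pi,0,yaw]).as_matrix()
CY=-.146;CO=np.array([547.1,-70.7])
def stn(x,y): return CO+np.array([[np.cos(CY),-np.sin(CY)],[np.sin(CY),np.cos(CY)]])@[x,y]
def plan(wps,start=None):
    s=telemetry.sense();p=np.array(s["eef_pos"]);R=Ro.from_euler("xyz",s["tcp_rot"]).as_matrix()
    if start:p,R=np.array(start[0]),start[1]
    for q,Q in wps:
        d=R.T@(np.array(q)-p)/200;t=Ro.from_matrix(R.T@Q).as_rotvec()/(np.pi/4)
        d=d.round(3);t=t.round(3)
        print(t.tolist(),d.tolist(),"rows>=%.1f"%max(np.linalg.norm(d)*4,np.linalg.norm(t)*45/8.59),"" if max(abs(d).max(),abs(t).max())<=1 else "TOO FAR")
        p=p+R@d*200;R=R@Ro.from_rotvec(t*np.pi/4).as_matrix()
E
python3 - <<'E'
from plan import *
Rm=down(.5)
plan([((340,120,330),Rm),((350,330,290),RT),(LID+60*AX,RT),(LID-52*AX,RT)])
print(telemetry.sense()["qpos"])
E
```

```text
[0.0, 0.0, -0.057] [0.39, -1.02, 0.105] rows>=4.4 TOO FAR
[0.062, 0.71, -0.216] [0.548, -0.898, 0.2] rows>=4.3 
[0.001, -0.0, -0.0] [-0.062, -0.063, 0.676] rows>=2.7 
[-0.0, -0.0, -0.0] [-0.001, 0.001, 0.56] rows>=2.2 
[-0.269 -0.175  1.954 -0.     1.362  0.847]
```

Request:
step_arm([
  [[0,0,-0.06],[0.39,-0.98,0.1],1],
  [[0,0,-0.06],[0.39,-0.98,0.1],1],
  [[0,0,-0.06],[0.39,-0.98,0.1],1],
  [[0,0,-0.06],[0.39,-0.98,0.1],1],
  [[0,0,-0.06],[0.39,-0.98,0.1],1],
])

```text
clock: 4.1
eef_pos: [343.6, 114.3, 330.8]
tcp_rot: [-3.141, 0.0, 0.5]
contact_force: [0.2, -0.6, -0.1]
opening: 1.001
grasp_force: 0.0
```

Request:
step_arm([
  [[0.062,0.71,-0.216],[0.55,-0.93,0.2],1],
  [[0.062,0.71,-0.216],[0.55,-0.93,0.2],1],
  [[0.062,0.71,-0.216],[0.55,-0.93,0.2],1],
  [[0.062,0.71,-0.216],[0.55,-0.93,0.2],1],
  [[0.062,0.71,-0.216],[0.55,-0.93,0.2],1],
  [[0.062,0.71,-0.216],[0.55,-0.93,0.2],1],
  [[0.062,0.71,-0.216],[0.55,-0.93,0.2],1],
])

```text
clock: 4.8
eef_pos: [352.1, 327.1, 291.0]
tcp_rot: [3.14, -0.558, 0.673]
contact_force: [0.1, -0.1, 0.1]
opening: 0.999
grasp_force: 0.0
```

```bash
python3 - <<'E'
from plan import *
s=telemetry.sense();print(s["qpos"],s["eef_pos"],s["tcp_rot"],Ro.from_matrix(RT).as_euler("xyz"))
plan([(LID+60*AX,RT),(LID-52*AX,RT)])
E
```

```text
[ 0.791 -0.212  2.233 -0.119  0.57   1.772] [352.134 327.101 290.963] [ 3.14  -0.558  0.673] [ 3.142 -0.558  0.675]
[0.003, 0.001, -0.002] [-0.064, -0.082, 0.681] rows>=2.8 
[0.0, 0.0, -0.0] [0.0, -0.0, 0.56] rows>=2.2
```

Request:
step_arm([
  [[0,0,0],[-0.064,-0.082,0.68],1],
  [[0,0,0],[-0.064,-0.082,0.68],1],
  [[0,0,0],[-0.064,-0.082,0.68],1],
  [[0,0,0],[-0.064,-0.082,0.68],1],
])

```text
clock: 5.2
eef_pos: [389.6, 376.7, 164.3]
tcp_rot: [3.139, -0.551, 0.672]
contact_force: [0.3, -0.9, 0.2]
opening: 0.999
grasp_force: 0.0
```

Request:
step_arm([
  [[0,0,0],[0,0,0.15],1],
  [[0,0,0],[0,0,0.3],1],
  [[0,0,0],[0,0,0.4],1],
  [[0,0,0],[0,0,0.48],1],
  [[0,0,0],[0,0,0.53],1],
  [[0,0,0],[0,0,0.56],1],
  [[0,0,0],[0,0,0.56],1],
])

```text
clock: 5.9
eef_pos: [439.1, 416.7, 81.1]
tcp_rot: [3.138, -0.551, 0.677]
contact_force: [0.6, -0.5, 0.2]
opening: 0.999
grasp_force: 0.0
```

```bash
python3 - <<'E'
from plan import *
i=[save(c,c[0]+"1") for c in("scene","top")]
f=lambda i,x,y,w,h,k:cv2.resize(i[y:y+h,x:x+w,::-1],None,fx=k,fy=k,interpolation=cv2.INTER_CUBIC)
cv2.imwrite("pics/c2.png",np.hstack([f(i[0],270,120,120,130,3.2),f(i[1],120,170,120,130,3.2)]))
s=telemetry.sense();print(s["eef_pos"],LID-52*AX,s["contact_force"])
E
```

```text
[437.982 416.798  81.073] [436.213 415.019  73.701] [ 0.106  0.177 -0.487]
```

View pics/c2.png

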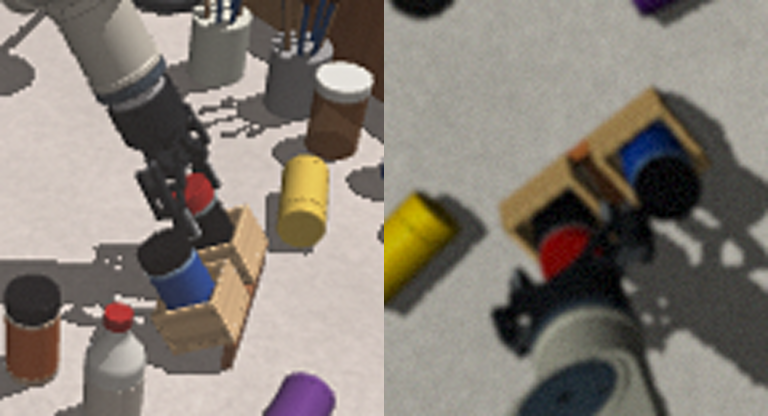

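Fingers straddle the red lid symmetrically: in the top crop, fingers at (510,300) and (640,215), lid at (567,253). Closing.

Request:
step_arm([
  [[0,0,0],[0,0,0],-1],
  [[0,0,0],[0,0,0],-1],
  [[0,0,0],[0,0,0],-1],
  [[0,0,0],[0,0,0],-1],
  [[0,0,0],[0,0,0],-1],
  [[0,0,0],[0,0,0],-1],
  [[0,0,0],[0,0,0],-1],
  [[0,0,0],[0,0,0],-1],
], squeeze=45)

```text
clock: 6.8
eef_pos: [437.0, 417.1, 80.4]
tcp_rot: [3.141, -0.55, 0.674]
contact_force: [-2.6, -5.6, 10.1]
opening: 0.658
grasp_force: 45.1
```

```bash
python3 - <<'E'
from plan import *
s=telemetry.sense();print(s)
E
```

```text
{'clock': 6.8, 'qpos': array([ 0.796,  0.38 ,  2.197, -1.295,  0.066,  2.969]), 'qvel': array([-0.   , -0.001,  0.   ,  0.001, -0.001,  0.   ]), 'joint_efforts': array([  0.792, -43.628, -20.803,  -0.14 ,  -0.995,   0.052]), 'eef_pos': array([436.991, 417.131,  80.406]), 'tcp_rot': array([ 3.141, -0.55 ,  0.674]), 'contact_force': array([-2.585, -5.645, 10.122]), 'wrist_torque': array([-0.313,  0.151, -0.021]), 'grasp_force': 45.068990886211395, 'opening': 0.6582404179619685}
```

Request:
step_arm([
  [[0,0,0],[0,0,-0.07],-1],
  [[0,0,0],[0,0,-0.14],-1],
  [[0,0,0],[0,0,-0.21],-1],
  [[0,0,0],[0,0,-0.3],-1],
  [[0,0,0],[0,0,-0.4],-1],
  [[0,0,0],[0,0,-0.5],-1],
  [[0,0,0],[0,0,-0.6],-1],
  [[0,0,0],[0,0,-0.6],-1],
])

```text
clock: 7.6
eef_pos: [387.3, 377.8, 183.3]
tcp_rot: [-3.141, -0.55, 0.674]
contact_force: [-0.3, -0.3, -3.0]
opening: 0.656
grasp_force: 49.8
```

```bash
python3 - <<'E'
from plan import *
s=telemetry.sense();print(s["qpos"],s["eef_pos"],s["tcp_rot"],s["opening"],s["grasp_force"],s["contact_force"])
# diagonal yaw options for tool y: station 45deg dirs
for y in (CY+np.pi/4,CY+3*np.pi/4,CY-np.pi/4,CY-3*np.pi/4):print("yaw",y)
q=stn(40,-40);print(q)
for Y in (CY+np.pi/4,):
  plan([((370,250,270),down(Y)),((430,60,270),down(Y)),((q[0]-60,q[1]+50,270),down(Y)),((*q,270),down(Y))])
E
```

```text
[ 0.817  0.083  2.253 -0.279  0.27   1.962] [387.295 377.759 183.325] [-3.141 -0.55   0.674] 0.6557957347885689 49.78638857603073 [-0.28  -0.31  -2.996]
yaw 0.6393981633974483
yaw 2.210194490192345
yaw -0.9313981633974483
yaw -2.5021944901923447
[ 580.855 -116.094]
[-0.013, -0.7, 0.043] [-0.171, 0.445, -0.614] rows>=3.7 
[-0.0, -0.0, 0.0] [-0.326, 0.941, 0.0] rows>=4.0 
[-0.0, -0.0, 0.0] [-0.012, 0.777, -0.0] rows>=3.1 
[-0.0, -0.0, 0.0] [0.091, 0.379, -0.0] rows>=1.6
```

Request:
step_arm([
  [[-0.013,-0.7,0.043],[-0.171,0.445,-0.614],-1],
  [[-0.013,-0.7,0.043],[-0.171,0.445,-0.614],-1],
  [[-0.013,-0.7,0.043],[-0.171,0.445,-0.614],-1],
  [[-0.013,-0.7,0.043],[-0.171,0.445,-0.614],-1],
  [[-0.013,-0.7,0.043],[-0.171,0.445,-0.614],-1],
  [[-0.013,-0.7,0.043],[-0.171,0.445,-0.614],-1],
  [[-0.013,-0.7,0.043],[-0.171,0.445,-0.614],-1],
])

```text
clock: 8.3
eef_pos: [370.6, 250.2, 267.4]
tcp_rot: [3.141, 0.002, 0.639]
contact_force: [0.4, -0.1, -3.8]
opening: 0.654
grasp_force: 50.6
```

Request:
step_arm([
  [[0,0,0],[-0.326,0.94,0],-1],
  [[0,0,0],[-0.326,0.94,0],-1],
  [[0,0,0],[-0.326,0.94,0],-1],
  [[0,0,0],[-0.326,0.94,0],-1],
  [[0,0,0],[-0.326,0.94,0],-1],
])

```text
clock: 8.8
eef_pos: [431.1, 55.8, 267.9]
tcp_rot: [3.139, 0.002, 0.634]
contact_force: [0.7, 0.7, -4.2]
opening: 0.653
grasp_force: 51.1
```

Request:
step_arm([
  [[0,0,0],[0.08,0.99,0],-1],
  [[0,0,0],[0.08,0.99,0],-1],
  [[0,0,0],[0.08,0.99,0],-1],
  [[0,0,0],[0.08,0.99,0],-1],
  [[0,0,0],[0.08,0.99,0],-1],
  [[0,0,0],[0.08,0.99,0],-1],
])

```text
clock: 9.4
eef_pos: [561.1, -88.7, 267.0]
tcp_rot: [-3.14, 0.002, 0.638]
contact_force: [-0.1, -0.6, -4.2]
opening: 0.656
grasp_force: 52.0
```

```bash
python3 - <<'E'
from plan import *
s=telemetry.sense();print(s["qpos"],s["eef_pos"],s["tcp_rot"],s["opening"],s["grasp_force"])
q=stn(40,-40);Y=.639
plan([((*q,270),down(Y)),((*q,170),down(Y)),((*q,87),down(Y))])
E
```

```text
[-0.159  0.233  1.716 -0.     1.195  0.774] [561.06  -88.676 267.033] [-3.14   0.002  0.638] 0.6564804772208361 52.02456057071686
[-0.002, 0.003, -0.001] [-0.002, 0.169, -0.015] rows>=0.7 
[-0.0, 0.0, -0.0] [-0.0, 0.0, 0.5] rows>=2.0 
[-0.0, 0.0, -0.0] [-0.0, 0.0, 0.415] rows>=1.7
```

Request:
step_arm([
  [[0,0,0],[0,0.168,0],-1],
  [[0,0,0],[0,0.168,0],-1],
  [[0,0,0],[0,0.168,0.25],-1],
  [[0,0,0],[0,0.168,0.45],-1],
  [[0,0,0],[0,0.168,0.5],-1],
  [[0,0,0],[0,0.168,0.5],-1],
])

```text
clock: 10.0
eef_pos: [579.8, -114.4, 167.4]
tcp_rot: [-3.138, 0.003, 0.64]
contact_force: [0.3, 0.1, -3.5]
opening: 0.654
grasp_force: 52.0
```

```bash
python3 - <<'E'
from plan import *
i=[save(c,c[0]+"2") for c in("scene","top")]
f=lambda i,x,y,w,h,k:cv2.resize(i[y:y+h,x:x+w,::-1],None,fx=k,fy=k,interpolation=cv2.INTER_CUBIC)
cv2.imwrite("pics/c3.png",np.hstack([f(i[0],160,180,130,140,3),f(i[1],290,150,130,140,3)]))
s=telemetry.sense();p=s["eef_pos"];print(p,s["contact_force"])
for c in("scene","top"):
  for n in("jar_red","jar_red_lid"):
    print(c,n,[(np.round(x["xy"],1),round(x["conf"],2)) for x in imaging.mark_of(c,n)][:3],[(np.round(x["extent"],1),round(x["conf"],2)) for x in imaging.recognise(c,n)][:2])
  print("pred lid",proj(c,p+[0,0,47]),"bottom",proj(c,p-[0,0,63]),"cell0 at bottom z",proj(c,[*stn(40,-40),p[2]-63]))
E
```

```text
[ 582.304 -115.251  170.406] [-0.489 -0.232 -2.485]
scene jar_red [(array([209.2, 271.4]), 0.87)] [(array([202.1, 239.9,  23.4,  41.9]), 0.9)]
scene jar_red_lid [(array([205.6, 241.2]), 0.77)] [(array([202.8, 235.9,  18.2,  43.8]), 0.93), (array([113.6, 208.9,  40.7,  60.1]), 0.37)]
pred lid (np.float64(209.34505009082122), np.float64(245.9988086594892)) bottom (np.float64(214.12135275720522), np.float64(273.0364537058525)) cell0 at bottom z (np.float64(213.62101867935985), np.float64(272.81072466893215))
top jar_red [(array([368.5, 195.5]), 0.68), (array([343.7, 214.8]), 0.67)] []
top jar_red_lid [(array([383.4, 195.4]), 0.71)] [(array([307.2, 175.3,  74.4,  68.6]), 0.31)]
pred lid (np.float64(379.32913321007146), np.float64(190.8222260358517)) bottom (np.float64(368.1964645946659), np.float64(195.51263115028146)) cell0 at bottom z (np.float64(368.49407669784654), np.float64(196.04056841509868))
```

View pics/c3.png

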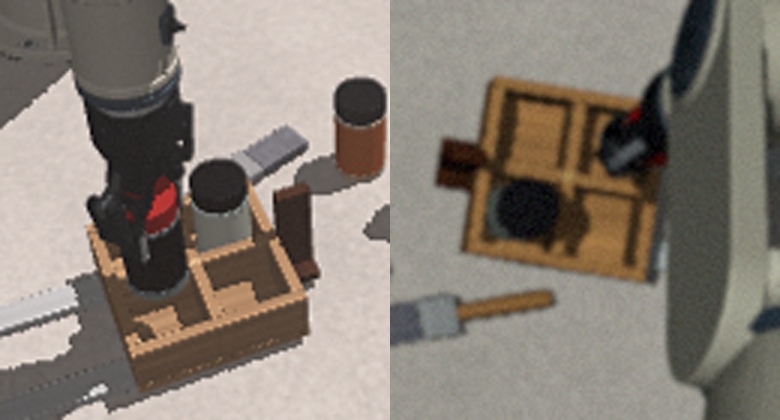

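The jar's bottom shows at scene (212.6,272.4), so it sits about 5 mm toward tool −x from the TCP, as I predicted. I'll correct for that and lower.

Request:
step_arm([
  [[0,0,0],[0.016,0,0],-1],
  [[0,0,0],[0.016,0,0.1],-1],
  [[0,0,0],[0.016,0,0.2],-1],
  [[0,0,0],[0.016,0,0.28],-1],
  [[0,0,0],[0.016,0,0.34],-1],
  [[0,0,0],[0.016,0,0.38],-1],
  [[0,0,0],[0.016,0,0.4],-1],
  [[0,0,0],[0.016,0,0.4],-1],
])

```text
clock: 11.3
eef_pos: [583.9, -113.8, 88.4]
tcp_rot: [-3.141, 0.001, 0.639]
contact_force: [0.5, -0.6, -4.0]
opening: 0.657
grasp_force: 52.4
```

Request:
step_arm([
  [[0,0,0],[0,0,0.01],-1],
  [[0,0,0],[0,0,0.018],-1],
  [[0,0,0],[0,0,0.024],-1],
  [[0,0,0],[0,0,0.024],-1],
])

```text
clock: 11.7
eef_pos: [583.9, -113.9, 83.9]
tcp_rot: [-3.141, 0.001, 0.639]
contact_force: [-0.3, -0.3, -3.5]
opening: 0.656
grasp_force: 52.4
```

Not on the floor yet; creep down.

Request:
step_arm([
  [[0,0,0],[0,0,0.008],-1],
  [[0,0,0],[0,0,0.014],-1],
  [[0,0,0],[0,0,0.018],-1],
  [[0,0,0],[0,0,0.018],-1],
])

```text
clock: 12.1
eef_pos: [584.7, -113.9, 82.1]
tcp_rot: [3.141, -0.0, 0.639]
contact_force: [-2.8, 1.6, 14.5]
opening: 0.656
grasp_force: 54.0
```

Request:
step_arm([
  [[0,0,0],[0,0,-0.008],1],
  [[0,0,0],[0,0,-0.008],1],
  [[0,0,0],[0,0,-0.008],1],
  [[0,0,0],[0,0,-0.008],1],
  [[0,0,0],[0,0,-0.05],1],
  [[0,0,0],[0,0,-0.2],1],
  [[0,0,0],[0,0,-0.45],1],
  [[0,0,0],[0,0,-0.7],1],
])

```text
clock: 12.9
eef_pos: [583.3, -113.7, 221.7]
tcp_rot: [-3.14, 0.002, 0.639]
contact_force: [1.4, -0.2, 1.2]
opening: 1.002
grasp_force: 0.0
```

```bash
python3 - <<'E'
from plan import *
s=telemetry.sense();print(s["qpos"],s["eef_pos"],s["tcp_rot"],s["opening"],BL)
Y=.639
plan([((480,20,290),down(Y)),((410,180,290),down(Y)),(BL+65*AX-np.array([10,30,-60]),RT),(BL+60*AX,RT),(BL-48*AX,RT)])
E
```

```text
[-0.195  0.316  1.709 -0.001  1.119  0.737] [ 583.323 -113.703  221.676] [-3.14   0.002  0.639] 1.00228044654425 [477.19  319.729 117.8  ]
[-0.002, 0.003, -0.0] [-0.017, -0.845, -0.34] rows>=3.6 
[-0.0, -0.0, -0.0] [0.196, -0.851, -0.0] rows>=3.5 
[0.013, 0.711, -0.045] [0.385, -0.264, 0.285] rows>=3.7 
[-0.0, -0.0, 0.0] [-0.047, -0.086, 0.35] rows>=1.5 
[-0.0, -0.0, 0.0] [0.0, 0.0, 0.54] rows>=2.2
```

Request:
step_arm([
  [[0,0,0],[0,-0.3,-0.34],1],
  [[0,0,0],[-0.017,-0.845,-0.34],1],
  [[0,0,0],[-0.017,-0.845,-0.34],1],
  [[0,0,0],[-0.017,-0.845,-0.34],1],
  [[0,0,0],[-0.017,-0.845,-0.34],1],
])

```text
clock: 13.4
eef_pos: [478.4, 22.5, 290.2]
tcp_rot: [-3.141, -0.001, 0.641]
contact_force: [0.1, -0.2, -0.5]
opening: 1.007
grasp_force: 0.0
```

Request:
step_arm([
  [[0,0,0],[0.196,-0.85,0],1],
  [[0,0,0],[0.196,-0.85,0],1],
  [[0,0,0],[0.196,-0.85,0],1],
  [[0,0,0],[0.196,-0.85,0],1],
])

```text
clock: 13.8
eef_pos: [409.6, 181.9, 288.7]
tcp_rot: [-3.141, 0.0, 0.64]
contact_force: [0.5, 0.2, 0.3]
opening: 0.999
grasp_force: 0.0
```

Request:
step_arm([
  [[0.013,0.711,-0.045],[0.385,-0.264,0.285],1],
  [[0.013,0.711,-0.045],[0.385,-0.264,0.285],1],
  [[0.013,0.711,-0.045],[0.385,-0.264,0.285],1],
  [[0.013,0.711,-0.045],[0.385,-0.264,0.285],1],
  [[0.013,0.711,-0.045],[0.385,-0.264,0.285],1],
  [[0.013,0.711,-0.045],[0.385,-0.264,0.285],1],
])

```text
clock: 14.4
eef_pos: [441.3, 267.7, 231.8]
tcp_rot: [-3.141, -0.555, 0.674]
contact_force: [0.4, 0.8, -0.0]
opening: 0.998
grasp_force: 0.0
```

```bash
python3 - <<'E'
from plan import *
s=telemetry.sense();print(s["qpos"],s["eef_pos"],s["tcp_rot"],s["opening"])
plan([(BL+40*AX,RT),(BL-46*AX,RT)])
E
```

```text
[ 0.471 -0.048  2.248  0.273  0.409  1.147] [441.342 267.683 231.767] [-3.141 -0.555  0.674] 0.998373696845426
[-0.0, 0.004, -0.001] [-0.044, -0.091, 0.444] rows>=1.8 
[-0.0, 0.0, -0.0] [0.0, 0.0, 0.43] rows>=1.7
```

Request:
step_arm([
  [[0,0.004,0],[-0.044,-0.091,0.2],1],
  [[0,0.004,0],[-0.044,-0.091,0.4],1],
  [[0,0.004,0],[-0.044,-0.091,0.444],1],
  [[0,0.004,0],[-0.044,-0.091,0.444],1],
  [[0,0.004,0],[-0.044,-0.091,0.444],1],
])

```text
clock: 14.9
eef_pos: [461.6, 307.8, 152.0]
tcp_rot: [-3.14, -0.561, 0.675]
contact_force: [0.2, -0.9, 0.4]
opening: 1.002
grasp_force: 0.0
```

Request:
step_arm([
  [[0,0,0],[0,0,0.1],1],
  [[0,0,0],[0,0,0.2],1],
  [[0,0,0],[0,0,0.28],1],
  [[0,0,0],[0,0,0.35],1],
  [[0,0,0],[0,0,0.4],1],
  [[0,0,0],[0,0,0.43],1],
  [[0,0,0],[0,0,0.43],1],
])

```text
clock: 15.6
eef_pos: [497.8, 337.1, 80.3]
tcp_rot: [-3.139, -0.565, 0.674]
contact_force: [1.1, 0.3, 0.1]
opening: 1.003
grasp_force: 0.0
```

```bash
python3 - <<'E'
from plan import *
s=telemetry.sense();p=s["eef_pos"];print(s["qpos"],p,s["tcp_rot"],s["contact_force"])
R=Ro.from_euler("xyz",s["tcp_rot"]).as_matrix();print("lid in tool",R.T@(BL-p))
plan([(BL-46*AX,RT)])
E
```

```text
[ 0.555  0.379  2.213  1.753  0.067 -0.284] [497.767 337.091  80.303] [-3.139 -0.565  0.674] [1.051 0.331 0.118]
lid in tool [ -2.644   0.607 -46.082]
[-0.002, -0.009, -0.001] [-0.015, 0.003, -0.0] rows>=0.1
```

Request:
step_arm([
  [[0,0,0],[-0.01,0,0],-1],
  [[0,0,0],[-0.01,0,0],-1],
  [[0,0,0],[-0.01,0,0],-1],
  [[0,0,0],[-0.01,0,0],-1],
  [[0,0,0],[-0.01,0,0],-1],
  [[0,0,0],[-0.01,0,0],-1],
  [[0,0,0],[-0.01,0,0],-1],
  [[0,0,0],[-0.01,0,0],-1],
], squeeze=45)

```text
clock: 16.4
eef_pos: [495.8, 335.5, 79.4]
tcp_rot: [-3.14, -0.565, 0.675]
contact_force: [-1.6, -1.6, 6.6]
opening: 0.654
grasp_force: 46.5
```

```bash
python3 - <<'E'
from plan import *
s=telemetry.sense();p=s["eef_pos"];print(s["qpos"],p,s["tcp_rot"],s["contact_force"])
R=Ro.from_euler("xyz",s["tcp_rot"]).as_matrix();print("lid in tool",R.T@(BL-p))
E
```

```text
[ 0.555  0.378  2.218  1.809  0.067 -0.341] [495.842 335.456  79.397] [-3.14  -0.565  0.675] [-1.584 -1.601  6.608]
lid in tool [ -0.058   0.561 -45.494]
```

Request:
step_arm([
  [[0,0,0],[0,0,-0.07],-1],
  [[0,0,0],[0,0,-0.14],-1],
  [[0,0,0],[0,0,-0.21],-1],
  [[0,0,0],[0,0,-0.3],-1],
  [[0,0,0],[0,0,-0.4],-1],
  [[0,0,0],[0,0,-0.5],-1],
  [[0,0,0],[0,0,-0.6],-1],
  [[0,0,0],[0,0,-0.6],-1],
])

```text
clock: 17.2
eef_pos: [445.1, 293.8, 182.5]
tcp_rot: [3.14, -0.564, 0.676]
contact_force: [-0.4, -0.2, -1.9]
opening: 0.656
grasp_force: 49.3
```

```bash
python3 - <<'E'
from plan import *
s=telemetry.sense();p=s["eef_pos"];print(s["qpos"],p,s["tcp_rot"],s["opening"],s["grasp_force"],s["contact_force"])
q=stn(40,40);Y=.639
plan([((420,220,280),down(Y)),((490,70,280),down(Y)),((*q,275),down(Y)),((*q,170),down(Y))])
E
```

```text
[0.533 0.071 2.278 0.313 0.244 1.145] [445.108 293.796 182.514] [ 3.14  -0.564  0.676] 0.6563733370514124 49.26951438188553 [-0.353 -0.243 -1.934]
[-0.011, -0.718, 0.045] [-0.017, 0.21, -0.587] rows>=3.8 
[0.0, -0.0, 0.0] [-0.167, 0.811, -0.0] rows>=3.3 
[0.0, -0.0, 0.0] [0.092, 0.735, 0.025] rows>=3.0 
[0.0, -0.0, 0.0] [0.0, -0.0, 0.525] rows>=2.1
```

Request:
step_arm([
  [[-0.011,-0.718,0.045],[-0.017,0.21,-0.587],-1],
  [[-0.011,-0.718,0.045],[-0.017,0.21,-0.587],-1],
  [[-0.011,-0.718,0.045],[-0.017,0.21,-0.587],-1],
  [[-0.011,-0.718,0.045],[-0.017,0.21,-0.587],-1],
  [[-0.011,-0.718,0.045],[-0.017,0.21,-0.587],-1],
  [[-0.011,-0.718,0.045],[-0.017,0.21,-0.587],-1],
])

```text
clock: 17.8
eef_pos: [422.2, 222.2, 276.9]
tcp_rot: [-3.139, 0.003, 0.64]
contact_force: [0.6, 0.4, -3.3]
opening: 0.658
grasp_force: 49.4
```

Request:
step_arm([
  [[0,0,0],[-0.167,0.81,0],-1],
  [[0,0,0],[-0.167,0.81,0],-1],
  [[0,0,0],[-0.167,0.81,0],-1],
  [[0,0,0],[-0.167,0.81,0],-1],
])

```text
clock: 18.2
eef_pos: [491.0, 67.7, 275.5]
tcp_rot: [-3.141, 0.002, 0.638]
contact_force: [-0.2, 1.0, -2.0]
opening: 0.658
grasp_force: 49.9
```

Request:
step_arm([
  [[0,0,0],[0.092,0.735,0.025],-1],
  [[0,0,0],[0.092,0.735,0.025],-1],
  [[0,0,0],[0.092,0.735,0.025],-1],
  [[0,0,0],[0.092,0.735,0.025],-1],
  [[0,0,0],[0.092,0.735,0.2],-1],
  [[0,0,0],[0.092,0.735,0.4],-1],
  [[0,0,0],[0.092,0.735,0.5],-1],
  [[0,0,0],[0.092,0.735,0.5],-1],
])

```text
clock: 19.0
eef_pos: [589.0, -35.1, 172.3]
tcp_rot: [-3.135, 0.008, 0.64]
contact_force: [-0.4, -0.4, -2.9]
opening: 0.655
grasp_force: 50.3
```

```bash
python3 - <<'E'
from plan import *
i=[save(c,c[0]+"3") for c in("scene","top")]
f=lambda i,x,y,w,h,k:cv2.resize(i[y:y+h,x:x+w,::-1],None,fx=k,fy=k,interpolation=cv2.INTER_CUBIC)
cv2.imwrite("pics/c4.png",np.hstack([f(i[0],160,180,130,140,3),f(i[1],290,150,130,140,3)]))
s=telemetry.sense();p=s["eef_pos"];print(p,s["contact_force"])
c="scene";print("pred bottom",proj(c,p-[0,0,64.5]),"cell1",proj(c,[*stn(40,40),p[2]-64.5]))
plan([((*stn(40,40),94),down(.639)),((*stn(40,40),84),down(.639))])
E
```

```text
[591.95  -35.493 176.174] [-0.098  1.082 -2.023]
pred bottom (np.float64(241.29071044107573), np.float64(262.6881944696735)) cell1 (np.float64(240.92276999089125), np.float64(263.0222053661169))
[-0.003, 0.004, 0.001] [-0.001, 0.008, 0.411] rows>=1.6 
[-0.0, -0.0, 0.0] [0.0, 0.0, 0.05] rows>=0.2
```

View pics/c4.png

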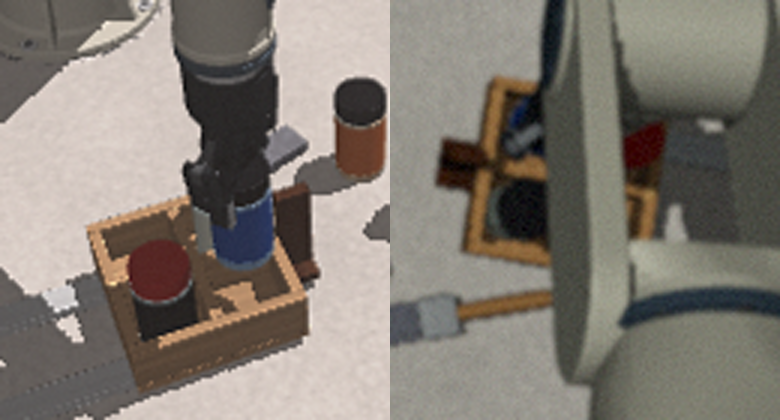

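The red jar stands in cell0 (scene lid (213,270)). The held blue jar's bottom centre is at about (240.8,263), which matches cell1 at (240.9,263.0). Lowering.

Request:
step_arm([
  [[0,0,0],[0,0.008,0.1],-1],
  [[0,0,0],[0,0.008,0.2],-1],
  [[0,0,0],[0,0.008,0.28],-1],
  [[0,0,0],[0,0.008,0.34],-1],
  [[0,0,0],[0,0.008,0.38],-1],
  [[0,0,0],[0,0.008,0.41],-1],
  [[0,0,0],[0,0.008,0.43],-1],
  [[0,0,0],[0,0.008,0.43],-1],
])

```text
clock: 19.9
eef_pos: [592.9, -37.4, 90.0]
tcp_rot: [-3.14, 0.003, 0.639]
contact_force: [0.2, 0.2, -3.3]
opening: 0.653
grasp_force: 50.4
```

Request:
step_arm([
  [[0,0,0],[0,0,0.01],-1],
  [[0,0,0],[0,0,0.016],-1],
  [[0,0,0],[0,0,0.02],-1],
  [[0,0,0],[0,0,0.02],-1],
])

```text
clock: 20.3
eef_pos: [592.8, -37.5, 86.1]
tcp_rot: [-3.14, 0.003, 0.639]
contact_force: [0.5, -0.3, -2.0]
opening: 0.652
grasp_force: 50.4
```

Request:
step_arm([
  [[0,0,0],[0,0,0.006],-1],
  [[0,0,0],[0,0,0.012],-1],
  [[0,0,0],[0,0,0.015],-1],
  [[0,0,0],[0,0,0.015],-1],
])

```text
clock: 20.7
eef_pos: [593.1, -37.5, 84.8]
tcp_rot: [-3.14, 0.003, 0.639]
contact_force: [-5.9, -0.3, 15.6]
opening: 0.661
grasp_force: 52.1
```

Request:
step_arm([
  [[0,0,0],[0,0,-0.008],1],
  [[0,0,0],[0,0,-0.008],1],
  [[0,0,0],[0,0,-0.008],1],
  [[0,0,0],[0,0,-0.008],1],
  [[0,0,0],[0,0,-0.05],1],
  [[0,0,0],[0,0,-0.2],1],
  [[0,0,0],[0,0,-0.45],1],
  [[0,0,0],[0,0,-0.7],1],
])

```text
clock: 21.5
eef_pos: [592.7, -37.3, 224.5]
tcp_rot: [-3.139, 0.005, 0.639]
contact_force: [0.8, -0.1, 0.1]
opening: 1.0
grasp_force: 0.0
```

```bash
python3 - <<'E'
from plan import *
s=telemetry.sense();print(s["qpos"],s["eef_pos"],s["tcp_rot"],s["opening"])
O=np.array([458.5,171.5])
# closing direction perpendicular to the bottle direction (bottle 554,199)
d=np.array([554,199])-O;print("bottle dist",np.linalg.norm(d),"dir",np.arctan2(d[1],d[0]))
for Y in(.639,):
  plan([((*O,230),down(Y)),((*O,140),down(Y)),((*O,63),down(Y))])
E
```

```text
[-0.065  0.314  1.705 -0.001  1.128  0.867] [592.678 -37.343 224.501] [-3.139  0.005  0.639] 1.0000059388898181
bottle dist 99.38058160425507 dir 0.28037291104493495
[-0.004, 0.006, 0.0] [0.085, -1.238, -0.024] rows>=5.0 TOO FAR
[0.0, -0.0, 0.0] [-0.0, -0.0, 0.45] rows>=1.8 
[0.0, -0.0, 0.0] [-0.0, -0.001, 0.385] rows>=1.5
```

Request:
step_arm([
  [[0,0,0],[0.06,-0.98,-0.02],1],
  [[0,0,0],[0.06,-0.98,-0.02],1],
  [[0,0,0],[0.06,-0.98,-0.02],1],
  [[0,0,0],[0.06,-0.98,-0.02],1],
  [[0,0,0],[0.06,-0.98,-0.02],1],
])

```text
clock: 22.0
eef_pos: [483.2, 130.5, 228.1]
tcp_rot: [-3.138, 0.003, 0.643]
contact_force: [0.1, -0.0, 0.8]
opening: 1.004
grasp_force: 0.0
```

Request:
step_arm([
  [[0,0,0],[0.025,-0.258,0],1],
  [[0,0,0],[0.025,-0.258,0.1],1],
  [[0,0,0],[0.025,-0.258,0.3],1],
  [[0,0,0],[0.025,-0.258,0.44],1],
  [[0,0,0],[0.025,-0.258,0.44],1],
])

```text
clock: 22.5
eef_pos: [456.8, 170.4, 136.8]
tcp_rot: [-3.138, 0.009, 0.64]
contact_force: [-0.7, -0.7, 0.5]
opening: 0.999
grasp_force: 0.0
```

```bash
python3 - <<'E'
from plan import *
i=[save(c,c[0]+"4") for c in("scene","top")]
f=lambda i,x,y,w,h,k:cv2.resize(i[y:y+h,x:x+w,::-1],None,fx=k,fy=k,interpolation=cv2.INTER_CUBIC)
cv2.imwrite("pics/c5.png",np.hstack([f(i[0],180,170,150,140,2.6),f(i[1],200,150,150,140,2.6)]))
s=telemetry.sense();p=s["eef_pos"];print(p,s["contact_force"])
plan([((458.5,171.5,63),down(.639))])
E
```

```text
[459.342 171.211 140.047] [-0.067 -0.152 -0.471]
[-0.002, 0.005, 0.0] [-0.001, -0.003, 0.385] rows>=1.5
```

View pics/c5.png

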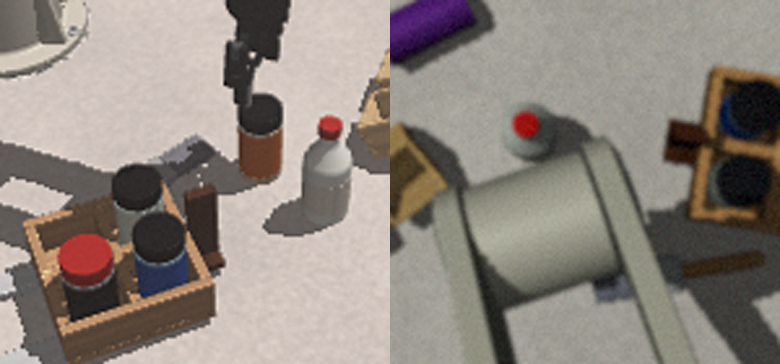

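Red, blue and white jars stand in the crate. The fingers are above orange, whose lid is at scene (280.8,211.2); the bottle is unmoved. Checking the lid against the TCP numerically.

```bash
python3 - <<'E'
from plan import *
i=cv2.imread("pics/s4.png")[198:232,262:300].astype(int)
m=((i.max(2)<70)).astype(np.uint8)
n,l,st,ce=cv2.connectedComponentsWithStats(m);print(st,ce)
print(atz("scene",(280.8,211.2),110),"body",proj("scene",(458.5,171.5,110)))
im=cv2.imread("pics/s0.png")[198:242,260:300].astype(int);m=((im[:,:,2]-im[:,:,0]>45)&(im[:,:,1]<110)).astype(np.uint8)
n,l,st,ce=cv2.connectedComponentsWithStats(m);k=1+st[1:,4].argmax();print("orange s0",st[k]+[260,198,0,0,0],ce[k]+[260,198])
print(proj("scene",(458.5,171.5,0)),proj("scene",(458.5,171.5,45)))
E
```

```text
[[   0    0   38   34 1004]
 [   4    0   22   24  288]] [[19.471 17.669]
 [15.115 12.424]]
[465.404 174.362 110.   ] body (np.float64(278.9237446556771), np.float64(210.28870349513682))
orange s0 [272 220  16  19 222] [280.18  229.847]
(np.float64(278.86169964729123), np.float64(234.07030014637965)) (np.float64(278.88621929719244), np.float64(224.6720191379562))
```

Request:
step_arm([
  [[0,0.005,0],[0.017,-0.004,0],1],
  [[0,0.005,0],[0.017,-0.004,0.1],1],
  [[0,0.005,0],[0.017,-0.004,0.2],1],
  [[0,0.005,0],[0.017,-0.004,0.3],1],
  [[0,0.005,0],[0.017,-0.004,0.36],1],
  [[0,0.005,0],[0.017,-0.004,0.385],1],
  [[0,0.005,0],[0.017,-0.004,0.385],1],
])

```text
clock: 23.3
eef_pos: [461.3, 174.2, 62.8]
tcp_rot: [-3.14, -0.001, 0.639]
contact_force: [1.4, -0.1, 1.0]
opening: 1.0
grasp_force: 0.0
```

Request:
step_arm([
  [[0,0,0],[0,0,0],-1],
  [[0,0,0],[0,0,0],-1],
  [[0,0,0],[0,0,0],-1],
  [[0,0,0],[0,0,0],-1],
  [[0,0,0],[0,0,0],-1],
  [[0,0,0],[0,0,0],-1],
  [[0,0,0],[0,0,0],-1],
])

```text
clock: 24.0
eef_pos: [461.9, 174.2, 63.4]
tcp_rot: [-3.141, -0.002, 0.639]
contact_force: [0.7, -2.4, 6.8]
opening: 0.66
grasp_force: 46.5
```

```bash
python3 - <<'E'
from plan import *
s=telemetry.sense();p=s["eef_pos"];print(s["qpos"],p,s["tcp_rot"],s["opening"],s["grasp_force"],s["contact_force"])
q=stn(-40,-40);Y=.639;print(q)
plan([((p[0],p[1],260),down(Y)),((465,10,260),down(Y)),((*q,260),down(Y)),((*q,167),down(Y))])
E
```

```text
[0.356 0.389 2.044 0.003 0.706 1.286] [461.902 174.211  63.45 ] [-3.141 -0.002  0.639] 0.6600598536855383 46.530085913836956 [ 0.722 -2.436  6.788]
[ 501.706 -104.455]
[-0.001, -0.003, 0.001] [0.002, -0.001, -0.983] rows>=3.9 
[-0.0, -0.0, -0.0] [-0.477, 0.668, 0.0] rows>=3.3 
[-0.0, -0.0, -0.0] [-0.193, 0.569, -0.0] rows>=2.4 
[-0.0, -0.0, -0.0] [-0.0, 0.0, 0.465] rows>=1.9
```

Request:
step_arm([
  [[0,0,0],[0,0,-0.15],-1],
  [[0,0,0],[0,0,-0.4],-1],
  [[0,0,0],[0,0,-0.65],-1],
  [[0,0,0],[0,0,-0.9],-1],
  [[0,0,0],[0,0,-0.98],-1],
  [[0,0,0],[0,0,-0.98],-1],
])

```text
clock: 24.6
eef_pos: [462.2, 174.2, 261.3]
tcp_rot: [-3.141, -0.006, 0.639]
contact_force: [-0.2, 1.0, -3.3]
opening: 0.656
grasp_force: 50.2
```

Request:
step_arm([
  [[0,0,0],[-0.67,0.98,0],-1],
  [[0,0,0],[-0.67,0.98,0],-1],
  [[0,0,0],[-0.67,0.98,0],-1],
  [[0,0,0],[-0.67,0.98,0],-1],
  [[0,0,0],[-0.67,0.98,0],-1],
  [[0,0,0],[-0.67,0.98,0],-1],
])

```text
clock: 25.2
eef_pos: [469.1, -67.3, 255.9]
tcp_rot: [-3.139, 0.003, 0.635]
contact_force: [-0.9, -0.2, -3.9]
opening: 0.654
grasp_force: 50.6
```

Request:
step_arm([
  [[0,0,0],[0,0.257,0],-1],
  [[0,0,0],[0,0.257,0],-1],
  [[0,0,0],[0,0.257,0.15],-1],
  [[0,0,0],[0,0.257,0.35],-1],
  [[0,0,0],[0,0.257,0.45],-1],
  [[0,0,0],[0,0.257,0.45],-1],
])

```text
clock: 25.8
eef_pos: [497.6, -103.3, 163.6]
tcp_rot: [-3.133, 0.005, 0.64]
contact_force: [0.4, 0.2, -3.6]
opening: 0.656
grasp_force: 51.4
```

```bash
python3 - <<'E'
from plan import *
i=[save(c,c[0]+"5") for c in("scene","top")]
f=lambda i,x,y,w,h,k:cv2.resize(i[y:y+h,x:x+w,::-1],None,fx=k,fy=k,interpolation=cv2.INTER_CUBIC)
cv2.imwrite("pics/c6.png",np.hstack([f(i[0],150,170,130,140,3),f(i[1],290,150,130,140,3)]))
s=telemetry.sense();p=s["eef_pos"];print(p,s["tcp_rot"],s["contact_force"])
q=stn(-40,-40)
print("pred bottom",proj("scene",p-[0,0,63]),"cell2",proj("scene",[*q,p[2]-63]))
plan([((*q,86),down(.639))])
E
```

```text
[ 500.503 -104.     167.292] [-3.138  0.001  0.64 ] [ 0.232  0.298 -3.446]
pred bottom (np.float64(205.8960914805968), np.float64(253.2454160673267)) cell2 (np.float64(205.92100581715403), np.float64(253.57200797544954))
[-0.005, 0.001, 0.001] [0.004, 0.007, 0.406] rows>=1.6
```

View pics/c6.png

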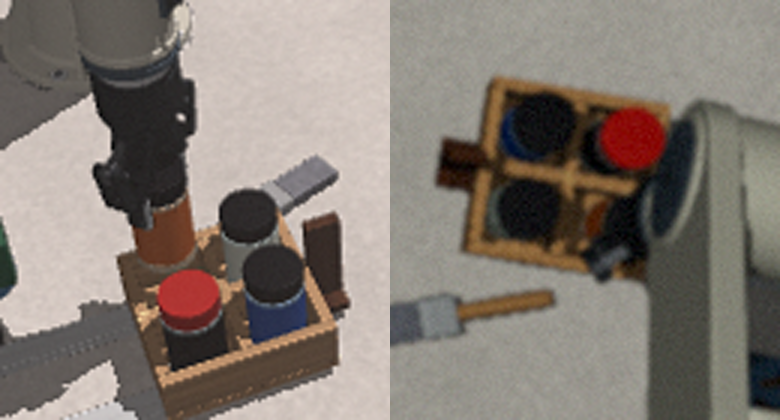

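The orange bottom centre is at about scene col 205.4, against cell2 at 205.9, so it is aligned. Lowering.

Request:
step_arm([
  [[0,0,0],[0.006,0.007,0.1],-1],
  [[0,0,0],[0.006,0.007,0.2],-1],
  [[0,0,0],[0.006,0.007,0.28],-1],
  [[0,0,0],[0.006,0.007,0.34],-1],
  [[0,0,0],[0.006,0.007,0.375],-1],
  [[0,0,0],[0.006,0.007,0.395],-1],
  [[0,0,0],[0.006,0.007,0.405],-1],
  [[0,0,0],[0.006,0.007,0.405],-1],
])

```text
clock: 26.7
eef_pos: [503.1, -104.9, 87.3]
tcp_rot: [-3.14, -0.001, 0.639]
contact_force: [-0.1, -1.0, -3.4]
opening: 0.662
grasp_force: 51.7
```

Request:
step_arm([
  [[0,0,0],[0,0,0.006],-1],
  [[0,0,0],[0,0,0.012],-1],
  [[0,0,0],[0,0,0.016],-1],
  [[0,0,0],[0,0,0.016],-1],
])

```text
clock: 27.1
eef_pos: [503.8, -105.2, 85.1]
tcp_rot: [-3.142, -0.002, 0.639]
contact_force: [-2.4, -0.3, 9.2]
opening: 0.657
grasp_force: 49.3
```

Request:
step_arm([
  [[0,0,0],[0,0,-0.008],1],
  [[0,0,0],[0,0,-0.008],1],
  [[0,0,0],[0,0,-0.008],1],
  [[0,0,0],[0,0,-0.008],1],
  [[0,0,0],[0,0,-0.05],1],
  [[0,0,0],[0,0,-0.2],1],
  [[0,0,0],[0,0,-0.45],1],
  [[0,0,0],[0,0,-0.7],1],
])

```text
clock: 27.9
eef_pos: [502.1, -104.9, 225.3]
tcp_rot: [-3.138, 0.001, 0.639]
contact_force: [1.4, -0.6, -0.2]
opening: 1.001
grasp_force: 0.0
```

```bash
python3 - <<'E'
from plan import *
s=telemetry.sense();p=s["eef_pos"];print(s["qpos"],p,s["tcp_rot"])
h=stn(0,104);print("handle",h);Y=np.pi/2+CY
plan([((*h,220),down(Y)),((*h,97),down(Y))])
i=save("scene","s6")
for n in("jar_red_lid","press_tip","jar_red","crate_handle"):
  m=imaging.mark_of("scene",n);print(n,[(np.round(x["xy"],1),round(x["conf"],2)) for x in m][:2])
  z=dict(jar_red_lid=132,press_tip=152,jar_red=22,crate_handle=127)[n]
  if m:
    w=atz("scene",m[0]["xy"],z)[:2];c,sn=np.cos(CY),np.sin(CY);print("   station",np.array([[c,sn],[-sn,c]])@(w-CO))
E
```

```text
[-0.21   0.186  1.874  0.002  1.084  0.721] [ 502.144 -104.94   225.328] [-3.138  0.001  0.639]
handle [562.23   32.194]
[-0.004, -0.001, -1.0] [0.65, -0.371, 0.027] rows>=5.2 
[-0.0, 0.0, 0.0] [0.0, 0.0, 0.615] rows>=2.5 
jar_red_lid [(array([211.4, 264. ]), 0.57), (array([143.7, 261.3]), 0.52)]
   station [ 28.125 -39.947]
press_tip [(array([142.8, 284.3]), 0.6)]
   station [  41.319 -221.736]
jar_red [(array([216.5, 290.1]), 0.64), (array([233. , 242.7]), 0.23)]
   station [ 35.276 -39.846]
crate_handle [(array([260.3, 241.2]), 0.72)]
   station [ -3.461 116.009]
```

Request:
step_arm([
  [[0,0,-1],[0.66,-0.381,0.02],1],
  [[0,0,-1],[0.66,-0.381,0.02],1],
  [[0,0,-1],[0.66,-0.381,0.02],1],
  [[0,0,-1],[0.66,-0.381,0.02],1],
  [[0,0,-1],[0.66,-0.381,0.02],1],
  [[0,0,-1],[0.66,-0.381,0.02],1],
  [[0,0,-1],[0.66,-0.381,0.02],1],
])

```text
clock: 28.85
eef_pos: [562.2, 35.0, 218.1]
tcp_rot: [-3.137, -0.001, 1.425]
contact_force: [0.9, -0.7, 0.2]
opening: 0.999
grasp_force: 0.0
```

```bash
python3 - <<'E'
from plan import *
s=telemetry.sense();p=s["eef_pos"];print(s["qpos"],p,s["tcp_rot"])
h=stn(0,107);Y=np.pi/2+CY
plan([((*h,97),down(Y))])
i=[save(c,c[0]+"7") for c in("scene","top")]
f=lambda i,x,y,w,h,k:cv2.resize(i[y:y+h,x:x+w,::-1],None,fx=k,fy=k,interpolation=cv2.INTER_CUBIC)
cv2.imwrite("pics/c7.png",np.hstack([f(i[0],170,170,130,140,3),f(i[1],290,150,130,140,3)]))
E
```

```text
[0.058 0.273 1.778 0.002 1.095 0.203] [562.235  34.972 218.121] [-3.137 -0.001  1.425]
[-0.006, -0.001, 0.001] [0.001, 0.005, 0.606] rows>=2.4
```

View pics/c7.png

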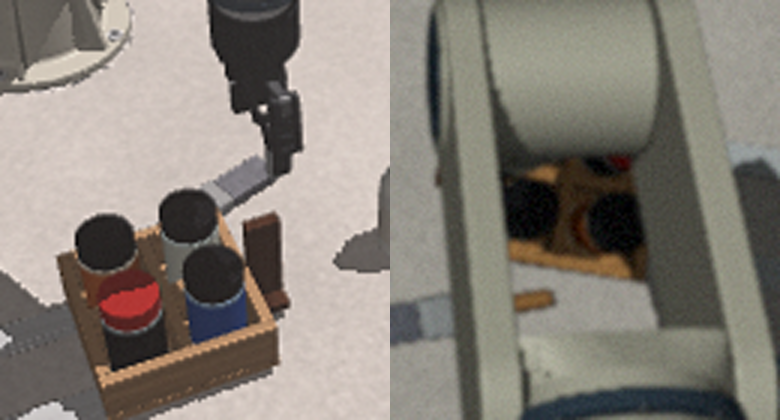

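All four jars stand in their cells. The handle plate's top is at scene (257,242), below the gripper. Descend and pinch.

Request:
step_arm([
  [[0,0,0],[0,0.005,0.15],1],
  [[0,0,0],[0,0.005,0.3],1],
  [[0,0,0],[0,0.005,0.45],1],
  [[0,0,0],[0,0.005,0.56],1],
  [[0,0,0],[0,0.005,0.6],1],
  [[0,0,0],[0,0.005,0.6],1],
])

```text
clock: 29.55
eef_pos: [563.3, 34.7, 98.8]
tcp_rot: [-3.138, -0.001, 1.424]
contact_force: [0.6, -0.8, 0.3]
opening: 1.0
grasp_force: 0.0
```

Request:
step_arm([
  [[0,0,0],[0,0,0],-1],
  [[0,0,0],[0,0,0],-1],
  [[0,0,0],[0,0,0],-1],
  [[0,0,0],[0,0,0],-1],
  [[0,0,0],[0,0,0],-1],
  [[0,0,0],[0,0,0],-1],
  [[0,0,0],[0,0,0],-1],
  [[0,0,0],[0,0,0],-1],
], squeeze=25)

```text
clock: 30.35
eef_pos: [562.2, 35.1, 100.3]
tcp_rot: [-3.137, -0.001, 1.425]
contact_force: [-8.4, 1.9, 10.3]
opening: 0.159
grasp_force: 27.4
```

```bash
python3 - <<'E'
from plan import *
s=telemetry.sense();p=s["eef_pos"];print(s["qpos"],p,s["tcp_rot"],s["opening"],s["grasp_force"],s["contact_force"])
Y=np.pi/2+CY;d=stn(0,-170)-stn(0,0)
plan([(p+[*d,0],Ro.from_euler("xyz",s["tcp_rot"]).as_matrix())])
E
```

```text
[0.058 0.42  1.87  0.003 0.856 0.202] [562.222  35.104 100.293] [-3.137 -0.001  1.425] 0.15858076715159738 27.397398948669434 [-8.355  1.931 10.264]
[0.0, 0.0, 0.0] [-0.85, -0.0, -0.001] rows>=3.4
```

Request:
step_arm([
  [[0,0,0],[-0.02,0,0],-1],
  [[0,0,0],[-0.06,0,0],-1],
  [[0,0,0],[-0.12,0,0],-1],
  [[0,0,0],[-0.18,0,0],-1],
  [[0,0,0],[-0.24,0,0],-1],
  [[0,0,0],[-0.29,0,0],-1],
  [[0,0,0],[-0.33,0,0],-1],
  [[0,0,0],[-0.35,0,0],-1],
])

```text
clock: 31.15
eef_pos: [552.2, -34.5, 100.3]
tcp_rot: [-3.137, -0.002, 1.424]
contact_force: [-9.2, 4.0, 10.7]
opening: 0.158
grasp_force: 27.5
```

Sliding cleanly, about 70 mm.

Request:
step_arm([
  [[0,0,0],[-0.04,0,0],-1],
  [[0,0,0],[-0.11,0,0],-1],
  [[0,0,0],[-0.19,0,0],-1],
  [[0,0,0],[-0.27,0,0],-1],
  [[0,0,0],[-0.35,0,0],-1],
  [[0,0,0],[-0.42,0,0],-1],
  [[0,0,0],[-0.47,0,0],-1],
  [[0,0,0],[-0.5,0,0],-1],
])

```text
clock: 31.95
eef_pos: [537.9, -133.6, 100.3]
tcp_rot: [-3.138, -0.002, 1.424]
contact_force: [-7.7, 3.3, 11.5]
opening: 0.154
grasp_force: 27.7
```

```bash
cat > chk.py <<'E'
from plan import *
import sys
i=[save(c,c[0]+sys.argv[1]) for c in("scene","top")]
s=telemetry.sense();p=s["eef_pos"];print(p,s["contact_force"],"slid",np.linalg.norm(p[:2]-[562.2,35.1]))
c,sn=np.cos(CY),np.sin(CY)
for cam in("scene","top"):
 for n,z in(("jar_red_lid",132),("press_tip",152),("jar_red",22)):
  for x in imaging.mark_of(cam,n)[:2]:
    print(cam,n,np.round(x["xy"],1),round(x["conf"],2),"station",np.array([[c,sn],[-sn,c]])@(atz(cam,x["xy"],z)[:2]-CO))
print("tip nominal px",proj("scene",(*stn(40,-220),152)),"lid nominal at target",proj("scene",(*stn(40,-220),132)))
f=lambda i,x,y,w,h,k:cv2.resize(i[y:y+h,x:x+w,::-1],None,fx=k,fy=k,interpolation=cv2.INTER_CUBIC)
cv2.imwrite(f"pics/d{sys.argv[1]}.png",np.hstack([f(i[0],80,200,140,140,2.8),f(i[1],350,150,140,140,2.8)]))
E
python3 chk.py 8
```

```text
[ 537.831 -134.031  100.303] [-8.81  -1.364 11.293] slid 170.8771207814674
scene jar_red_lid [146.8 282.6] 0.57 station [  22.567 -213.098]
scene jar_red_lid [189.8 300.7] 0.33 station [ 122.678 -123.423]
scene press_tip [143.9 282.6] 0.69 station [  36.954 -218.281]
scene jar_red [155.  312.7] 0.82 station [  41.685 -218.728]
top jar_red_lid [311.1 255.2] 0.55 station [-147.064   92.752]
top jar_red [412.3 235.8] 0.32 station [ -42.861 -207.572]
tip nominal px (np.float64(143.40994623752655), np.float64(283.69831677349725)) lid nominal at target (np.float64(145.23093397940727), np.float64(288.43904260256994))
```

View pics/d8.png

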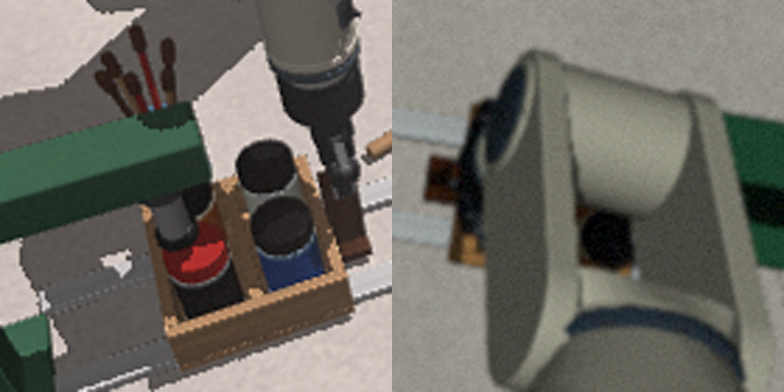

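Red lid spans scene cols about 138–163. The foot is centred at 143.6, so the lid is still short of it. Measuring by segmentation.

```bash
cat > seg.py <<'E'
from plan import *
import sys
from scipy.optimize import minimize
def circ(x,y,z,r=28.5): return np.array([proj("scene",(*(stn(x,y)+r*np.array([np.cos(t),np.sin(t)])),z)) for t in np.linspace(0,6.28,60)])
def fit(name,y0):
    i=cv2.imread(f"pics/{name}.png").astype(int);m=((i[:,:,2]-i[:,:,1]>40)&(i[:,:,1]<.55*i[:,:,2])).astype(np.uint8)
    c=np.mean(circ(40,y0,128),0);M=np.zeros_like(m);u,v=c.astype(int);M[v-20:v+22,u-24:u+26]=m[v-20:v+22,u-24:u+26]
    n,l,st,ce=cv2.connectedComponentsWithStats(M);k=1+st[1:,4].argmax();print(name,st[k]);big=(l==k)
    a,b=np.where(big);return st[k]
def model(x,y):
    P=np.r_[circ(x,y,132),circ(x,y,117)];return P.min(0),P.max(0)
st=fit(sys.argv[1],float(sys.argv[2]));L,Rr,B=st[0]-.5,st[0]+st[2]-.5,st[1]+st[3]-.5
r=minimize(lambda p:(model(*p)[1][0]-Rr)**2+(model(*p)[1][1]-B)**2+(0 if len(sys.argv)>3 else (model(*p)[0][0]-L)**2),[40,float(sys.argv[2])],method="Nelder-Mead")
print("lid station x,y",r.x,r.fun,"left model",model(*r.x)[0],"L",L)
E
python3 seg.py s7 -40; python3 seg.py s4 -40; python3 seg.py s8 -210; python3 seg.py s8 -210 o; python3 - <<'E'
from plan import *
i=cv2.imread("pics/s4.png");
for z in (132,):
  print(proj("scene",(*stn(40,-210),z)),proj("scene",(*stn(40,-220),z)),proj("scene",(*stn(50,-220),z)))
E
```

```text
s7 [202 260  22  20 337]
lid station x,y [ 41.653 -41.439] 0.057630590331330465 left model [201.668 259.696] L 201.5
s4 [202 260  21  20 343]
lid station x,y [ 41.037 -42.659] 0.222695972410985 left model [201.169 259.673] L 201.5
s8 [138 279  24  22 309]
lid station x,y [  42.044 -210.842] 0.013513992678492587 left model [137.581 279.1  ] L 137.5
s8 [138 279  24  22 309]
lid station x,y [  42.117 -210.639] 3.3251991830705117e-10 left model [137.666 279.096] L 137.5
(np.float64(149.15776162381707), np.float64(287.19517164734583)) (np.float64(145.23093397940727), np.float64(288.43904260256994)) (np.float64(145.8822754671761), np.float64(291.3590589838501))
```

Request:
step_arm([
  [[0,0,0],[-0.01,0,0],-1],
  [[0,0,0],[-0.025,0,0],-1],
  [[0,0,0],[-0.037,0,0],-1],
  [[0,0,0],[-0.042,0,0],-1],
  [[0,0,0],[-0.042,0,0],-1],
  [[0,0,0],[-0.042,0,0],-1],
])

```text
clock: 32.95
eef_pos: [536.8, -141.4, 100.3]
tcp_rot: [-3.138, -0.002, 1.425]
contact_force: [-7.6, 1.7, 12.3]
opening: 0.158
grasp_force: 27.6
```

```bash
python3 chk.py 9; python3 seg.py s9 -218; python3 seg.py s9 -218 o
python3 - <<'E'
from plan import *
# plunger foot: dark columns just above the lid
i=cv2.imread("pics/s9.png").astype(int)
for v in range(272,290,2):print(v,[int(x) for x in i[v,130:160].max(1)])
E
```

```text
[ 536.775 -141.379  100.295] [-8.495  1.094 11.856] slid 178.3008148626071
scene jar_red_lid [144.8 281.9] 0.93 station [  18.18  -217.526]
scene press_tip [141.1 285.1] 0.59 station [  42.176 -226.11 ]
scene jar_red [156.5 310.4] 0.89 station [  35.818 -213.52 ]
top jar_red_lid [190.9 222.5] 0.16 station [-115.341  425.317]
tip nominal px (np.float64(143.40994623752655), np.float64(283.69831677349725)) lid nominal at target (np.float64(145.23093397940727), np.float64(288.43904260256994))
s9 [135 280  24  22 300]
lid station x,y [  42.051 -218.51 ] 0.0010678442496172176 left model [134.523 280.02 ] L 134.5
s9 [135 280  24  22 300]
lid station x,y [  42.072 -218.453] 1.6240666207615755e-10 left model [134.547 280.019] L 134.5
272 [37, 37, 38, 39, 39, 40, 39, 40, 35, 38, 46, 50, 64, 62, 57, 41, 19, 22, 21, 20, 20, 24, 57, 101, 74, 82, 81, 81, 80, 79]
274 [172, 82, 24, 42, 72, 71, 71, 73, 71, 75, 74, 69, 68, 62, 59, 54, 29, 24, 19, 16, 20, 62, 118, 78, 67, 78, 77, 76, 75, 82]
276 [192, 180, 21, 21, 48, 76, 73, 76, 74, 73, 74, 72, 67, 68, 62, 57, 55, 31, 14, 39, 92, 93, 74, 71, 66, 69, 81, 76, 78, 80]
278 [102, 106, 99, 100, 43, 48, 73, 74, 76, 76, 73, 71, 71, 67, 63, 58, 58, 50, 24, 40, 74, 78, 75, 73, 67, 66, 69, 79, 92, 78]
280 [80, 81, 80, 57, 88, 90, 67, 73, 73, 76, 73, 74, 73, 67, 66, 61, 56, 53, 35, 35, 45, 79, 73, 72, 72, 67, 68, 84, 84, 81]
282 [78, 83, 80, 68, 56, 52, 31, 75, 73, 73, 74, 73, 71, 70, 68, 65, 64, 79, 38, 36, 33, 66, 78, 77, 74, 66, 68, 69, 88, 90]
284 [78, 80, 81, 83, 55, 34, 23, 31, 65, 76, 73, 73, 72, 71, 69, 46, 27, 38, 32, 25, 42, 79, 80, 76, 78, 78, 65, 68, 82, 91]
286 [79, 78, 82, 80, 60, 56, 37, 21, 22, 23, 32, 32, 31, 26, 24, 21, 23, 26, 23, 48, 79, 77, 76, 77, 77, 76, 73, 61, 82, 83]
288 [87, 80, 83, 83, 81, 70, 74, 54, 28, 20, 18, 25, 23, 26, 21, 24, 45, 46, 73, 93, 164, 85, 170, 170, 168, 172, 177, 90, 91, 80]
```

Lid centre is at station (42,−218.5) and the foot's centre column of 143 matches the nominal 143.4, so it is centred within about 2–3 mm. Release and retreat.

Request:
step_arm([
  [[0,0,0],[0,0,0],1],
  [[0,0,0],[0,0,0],1],
  [[0,0,0],[0,0,0],1],
  [[0,0,0],[0,0,0],1],
  [[0,0,0],[0,0,-0.1],1],
  [[0,0,0],[0,0,-0.3],1],
  [[0,0,0],[0,0,-0.55],1],
  [[0,0,0],[0,0,-0.75],1],
])

```text
clock: 34.15
eef_pos: [538.7, -142.0, 252.1]
tcp_rot: [3.141, -0.002, 1.425]
contact_force: [1.5, -0.2, 1.0]
opening: 1.003
grasp_force: 0.0
```

Request:
step_arm([
  [[0,0,0],[0.7,0,-0.2],1],
  [[0,0,0],[0.7,0,-0.2],1],
  [[0,0,0],[0.7,0,-0.2],1],
  [[0,0,0],[0.7,0,-0.2],1],
  [[0,0,0],[0.7,0,-0.2],1],
  [[0,0,0],[0.7,0,-0.2],1],
])

```text
clock: 34.75
eef_pos: [558.4, -4.1, 289.3]
tcp_rot: [-3.14, -0.001, 1.425]
contact_force: [-0.0, -1.0, 0.7]
opening: 0.995
grasp_force: 0.0
```

```bash
python3 chk.py 10; python3 seg.py s10 -218
```

```text
[558.412  -4.563 289.299] [-0.314 -0.072 -0.391] slid 39.84362857909956
scene jar_red_lid [146.3 285.4] 0.62 station [  31.244 -215.828]
scene press_tip [143.3 284.3] 0.81 station [  41.821 -220.568]
scene jar_red [154.2 309.9] 0.69 station [  31.638 -219.11 ]
top jar_red_lid [392.8 235.7] 0.46 station [ -58.359 -115.662]
top press_tip [441.2 206. ] 0.63 station [  40.163 -224.388]
tip nominal px (np.float64(143.40994623752655), np.float64(283.69831677349725)) lid nominal at target (np.float64(145.23093397940727), np.float64(288.43904260256994))
s10 [135 280  24  22 302]
lid station x,y [  42.051 -218.51 ] 0.0010678442496172176 left model [134.523 280.02 ] L 134.5
```

View pics/d10.png

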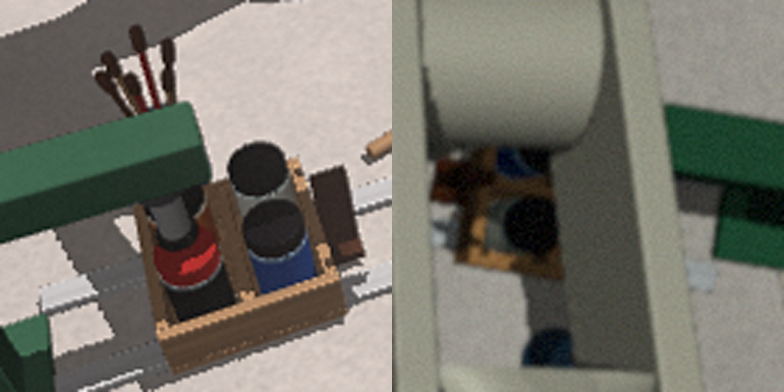

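The red lid sits under the foot: scene lid centre is about (146,287) and the foot is at (143,284). The jars are upright, the crate is at rest and the gripper is clear. Handing in.

```bash
python3 -c "
from rig import r
print(r.sign_off())"
```

```text
the job is handed in; nothing more can be done
None
```

I handed the job in at about 35 s of the 72 s allowed, but no verdict came back: the red, blue and orange jars stand in the crate with the white one, the crate is released with the red lid measured 2–6 mm from the plunger axis (10 mm allowed), and the gripper was kept clear of the bottle, brush pot and flat brush, with no contact seen.

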